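# Take a stone's width on the bench gauge

## Task

Take the width of the green stone on the bench gauge: turn the handwheel clockwise until the jaw holds the stone snugly against the sprung anvil, its brass plunger pushed in about 3 mm, a light grip of about 8 N, and never hard enough to chip the stone (16 N). Leave the wheel there and then swing the index round so that its mark stands right under the wheel's pointer at the far rim, to record the width. Do not touch the stone or the jaw with the robot, and leave the other things on the bench where they are.

Things in the scene. Friction and masses are not known exactly. Their poses are not given: they have to be found in the camera images.
- gauge: Grey bench gauge fixed to the table: housing 140 x 140 x 60 mm, handwheel on top; its bed, 80 mm wide, 20 mm high, runs 225 mm out along the gauge's +y. Origin: table level below the wheel's axis; x away from the robot at yaw 0. The anvil at the bed's end, clamped anywhere in a 10 mm slot, carries a brass plunger (2.5 N per mm, 8 mm at most; its stem shows 12 mm when free).
- wheel_axis (a point): Point on the handwheel's upright axis, at the top of its hub, 96 mm above the table. The wheel is a black disc of 60 mm radius, its top at 90 mm.
- handle_top (a point): Top (135 mm above the table) of the wheel's upright handle, a fixed steel pin 14 mm in diameter standing 45 mm above the wheel's top face, 50 mm from the axis, straight across from the pointer.
- pointer (a point): Tip of the flat steel pointer blade that sticks out of the wheel's rim, 76 mm from the axis, 84 mm above the table, 4 mm wide. With the stone held it stands on the far side of the rim, as seen from the robot.
- wheel (a joint): Wheel angle, 0 to 2.0 rad, growing clockwise from above; at 0 the pointer stands 1.35 rad anticlockwise of the gauge's +x. 1 rad moves the jaw 20 mm to the anvil. Friction 0.30 N m (6 N at the handle) both ways: stays where left. The stone is caught somewhere between 0.95 and 1.55 rad; then each 0.1 rad adds 5 N on the stone, 1.3 N (read at rest) to 2 N (moving) at the handle. Turning back eases it.
- jaw: Steel jaw that slides along the bed to the gauge's +y, driven by the wheel. Origin: on the wheel's axis at table level when fully back; its flat front face, 36 x 26 mm, is 113 mm along the gauge's y from it.
- stone: Polished green stone bar, 44 x 26 x 24 mm with rounded edges, loose on the bed between two low rails; its 26 mm width lies along the gauge's y. Origin: centre of its underside. Before it is gripped the jaw slides it along the bed to the plunger with almost no force.
- index (a joint): Angle of the index in rad: anticlockwise seen from above from the gauge's +x axis to the index arm, -1.3 to 1.4. It turns about the wheel's axis, independently of the wheel, with 0.10 N m friction (about 1 N at the post), and stays where it is left.
- index_mark (a point): The mark of the index: top of a thin upright steel fin (3 mm wide) on the index arm, 76 mm from the wheel's axis, 78 mm above the table; the pointer passes just above it and stands straight over it when the index is set.
- index_post_top (a point): Top (131 mm above the table) of the index's upright steel post, 10 mm in diameter with a dark ball end 11 mm across, 92 mm from the wheel's axis; the index is swung by it. It can be held down to 95 mm above the table.
- bead_box: Clear divided box of beads, 150 x 110 x 30 mm. Origin under its centre. Leave alone.
- pliers: Yellow-handled pliers, about 160 mm long, lying flat. Origin at the pivot's underside. Leave alone.
- torch: Small black torch, 32 mm in diameter, standing on its head, 85 mm high. Origin under its centre. Leave alone.
- dish: White bowl 90 mm across, 30 mm high. Origin under its centre. Leave alone.

How it is judged:
By the outcome, as a careful person would: the job done as asked, in the order asked, and still so for the second after the job is handed in, with the robot touching nothing.
It also fails if it takes over 72 s, if anything falls off the work surface, if the arm or the gripper's body presses on something with over 40 N, if the wrist force passes 120 N, or if a joint passes its speed limit or range.

## Robot

A 7-joint arm with a two-finger parallel gripper is mounted at the origin on the work surface. World frame = base frame: x ahead of the robot, y to its left, z up, the work surface at z = 0. Lengths are in m, angles in rad, forces in N, time in s.
With the tool pointing down it reaches from about 0.425 to 0.925 m from the base axis. Payload 6.8 kg.
Tool frame: the origin (TCP) lies at the very end of the fingers, on their centre line; the grasp point (between the pads) lies 19 mm behind it; z points along the fingers, x is the direction in which the jaws open and shut, and the axes are right-handed (so a half turn about z gives the same grasp; the last joint's range is limited). The gripper opens to 85 mm and grips with 20 to 120 N. Pads are 22 mm wide; open, the fingers measure 114 mm over their backs; the gripper's body (76 mm by 85 mm) begins 54 mm behind the grasp point. The pads swing forward as they close: fully open they stand 13 mm farther back than shut.
Start: joints at [1.208, 0.477, 0.022, 1.555, -0.011, 1.109, -0.083], TCP at [0.17, -0.653, 0.231] pointing down, gripper open.
Joint ranges: [-2.96, 2.96], [-0.34, 2.1], [-1.41, 1.46], [0.24, 2.44], [-1.37, 4.51], [0.17, 1.92], [-2.96, 2.96]. Speed limits (rad/s): [2.39, 2.39, 3.14, 3.14, 3.14, 3.14, 3.14].

## Interface

Orientations are given as a unit quaternion [w, x, y, z].
In Python, from station import get_obs, read_camera, calibration, hand_in, recognise, outline_of, place_of gives the robot as it stands.
- The arm moves only by the tool move_arm, never from a script. Its argument "steps" is a list of rows, each an object with "fingers": the finger opening in mm, from 0 to 85.4; "translation": the shift along the world's x, y, z in mm, a list of three; "turn": the turn about the world's z in rad. In form: [{"fingers": fingers, "translation": [dx, dy, dz], "turn": turn}, ...]. A call has 1 to 10 rows; each row shifts and turns the commanded pose from where the row before left it; what a row does not reach is not made up. A row lasts 1/8 s, in which the tool goes at most 62.5 mm and 10.7 degrees, less where a joint would pass 70% of its speed; a pose out of reach is approached as far as the arm can. A call with a gripper value outside its range is refused whole. The fingers move at their own pace and stop on an object; "newtons" is the grip in N (left out, the last holds). Time passes only in rows, so rows that do not move let the fingers close. It gives the time, the measured TCP pose, the force and the opening at its end, in the units of the state.
- get_obs(): the state, without advancing time (a new reading comes with each control period).
- read_camera(name): name is "scene" or "top" or "wrist"; returns the picture (400x640x3 uint8, blue, green, red); there is no depth.
- calibration(name): a dict with "camera_matrix" (3x3 intrinsics, pixels), "k1" (the pictures are not rectified: a ray, as slopes to the right and down, at radius r is drawn at 1 + k1 r^2 times it, then the intrinsics apply), "rvec" (rotation vector, rad) and "tvec" (3), from world to camera coordinates, as OpenCV has them. Camera axes: x right, y down, z forward; pixel columns grow to the right and rows downward; lengths in m; the calibration is good to about 2 mm. A picture is of the moment at which its call begins: read the wrist's pose just before it. calibration takes no time and is no camera call; for the wrist camera it gives the pose at the moment of the call.
- hand_in(): hands the job in, once; it reports no verdict.
Trained networks look in the newest picture that a camera, given by its name, has taken for a name from the list of things; names that differ only in an ending like _2 or _b are one class to them, and where a whole thing is asked for, a point or a joint stands for the part that bears it (a point fixed in the world has none). Each returns a list of dicts, best first, with "conf" (0 to 1); they miss things now and then, are a little off and sometimes report something else, mostly with a low value. They report only what shows in the picture. A call takes as long as a camera call.
- recognise(camera, name): "xy" ([column, row] in pixels, amid what is visible of it).
- outline_of(camera, name): "mask" (400x640 bool, what is visible of it) and "xy" ([column, row] in pixels, amid what is visible of it).
- place_of(camera, name): "xy" ([column, row] in pixels: a listed point, or the origin of a listed thing).
The state is a dict: "t": time; "q": joint angles; "joint_vel": joint speeds; "joint_torque": joint torques, N m; "eef_pos": TCP position; "tool_rot": TCP orientation; "contact_force": force on the tool from outside, world axes, zero at the start; "torque": the same for the moment, N m; "gripper_width": opening from 0.0 (shut) to 1.0 (fully open).
Only numpy, scipy, OpenCV 4.12 (cv2) and the standard library are available. Lean on these libraries where they do the work, as an engineer would, in place of code of your own. Each camera call takes 0.05 s, during which the arm holds its last target.

## Working session

There is one attempt and no reset: what is moved stays moved. The work goes in short steps, Python scripts to look and compute and a tool call to move; the robot and the scene stay as the last step left them, time stands still between calls to the robot, and variables do not carry over. Pictures are saved under pics/ and viewed, and the job is handed in when it is done.

Besides the shell and the picture viewer there is one more tool, called after "Request:" as name(argument=value, ...) on one line, values as JSON. move_arm: Moves the arm, as the interface text tells. Its arguments: {"type":"object","properties":{"steps":{"type":"array"},"newtons":{"type":"number"}},"required":["steps"]}

```bash
ls; mkdir -p pics; cat > h.py <<'E'
import numpy as np, cv2
from station import *
def snap(c,n):
    im=read_camera(c); cv2.imwrite(f'pics/{n}.png',im); return im
def ray(c,xy,cal=None):
    cal=cal or calibration(c)
    K=np.array(cal['camera_matrix']);k=cal['k1']
    R=cv2.Rodrigues(np.array(cal['rvec'],float))[0];t=np.array(cal['tvec'],float).ravel()
    d=np.linalg.solve(K,[xy[0],xy[1],1])[:2]
    u=d.copy()
    for _ in range(30): u=d/(1+k*(u@u))
    return -R.T@t, R.T@np.array([u[0],u[1],1])
def atz(c,xy,z,cal=None):
    o,d=ray(c,xy,cal); return o+d*(z-o[2])/d[2]
def proj(c,P,cal=None):
    cal=cal or calibration(c)
    R=cv2.Rodrigues(np.array(cal['rvec'],float))[0];p=R@np.array(P)+np.array(cal['tvec'],float).ravel()
    u=p[:2]/p[2];u=u*(1+cal['k1']*(u@u));K=np.array(cal['camera_matrix'])
    return (K@[u[0],u[1],1])[:2]
E
python3 - <<'E'
from h import *
np.set_printoptions(precision=4,suppress=True)
for c in ('scene','top'):
    snap(c,c+'0')
    for n,z in (('wheel_axis',.096),('handle_top',.135),('pointer',.084),('index_mark',.078),('index_post_top',.131),('gauge',0),('jaw',0),('stone',.02)):
        for r in place_of(c,n)[:2]: print(c,n,r['conf'],r['xy'],atz(c,r['xy'],z))
snap('wrist','w0')
o=get_obs();print(o['t'],o['eef_pos'],o['tool_rot'],o['contact_force'],o['gripper_width'])
E
```

```text
pics
scene wheel_axis 0.69 [274.3, 198.3] [ 0.5126 -0.1023  0.096 ]
scene handle_top 0.73 [256.5, 187.6] [ 0.5061 -0.1424  0.135 ]
scene pointer 0.92 [307.5, 200.6] [ 0.5405 -0.0253  0.084 ]
scene index_mark 0.48 [305.2, 211.4] [ 0.5724 -0.0448  0.078 ]
scene index_mark 0.26 [201.4, 235.2] [ 0.5574 -0.2965  0.078 ]
scene index_post_top 0.68 [313.7, 193.4] [ 0.5817 -0.025   0.131 ]
scene gauge 0.75 [280.4, 231.6] [ 0.5278 -0.0983  0.    ]
scene jaw 0.17 [324.0, 208.0] [0.4808 0.0461 0.    ]
scene stone 0.67 [323.8, 208.9] [0.5094 0.0327 0.02  ]
top wheel_axis 0.58 [361.0, 232.8] [ 0.5198 -0.1033  0.096 ]
top handle_top 0.72 [382.1, 234.7] [ 0.5121 -0.1522  0.135 ]
top pointer 0.79 [332.1, 223.6] [ 0.5439 -0.0275  0.084 ]
top pointer 0.3 [384.5, 234.3] [ 0.5183 -0.1678  0.084 ]
top index_mark 0.63 [338.1, 220.1] [ 0.5544 -0.0437  0.078 ]
top index_post_top 0.59 [331.5, 208.1] [ 0.5779 -0.023   0.131 ]
top gauge 0.57 [357.3, 234.3] [ 0.5249 -0.1046  0.    ]
top gauge 0.33 [360.6, 233.4] [ 0.5277 -0.1141  0.    ]
top stone 0.48 [307.8, 233.6] [0.5219 0.0372 0.02  ]
0.95 [ 0.1702 -0.6532  0.2313] [ 0.      0.7912 -0.6115  0.    ] [-0.0289  0.1879 -0.6689] 1.0046569096663
```

View pics/scene0.png

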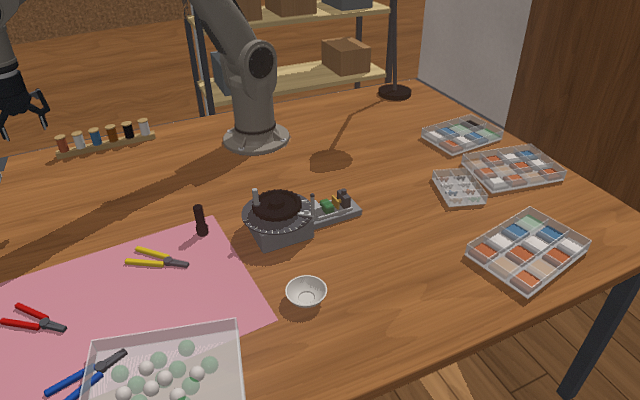

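View pics/top0.png

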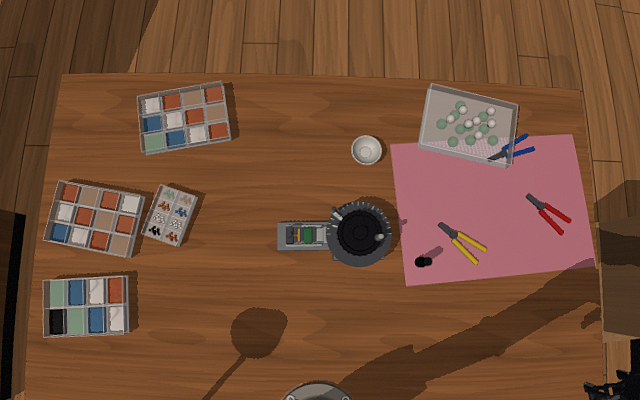

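View pics/w0.png

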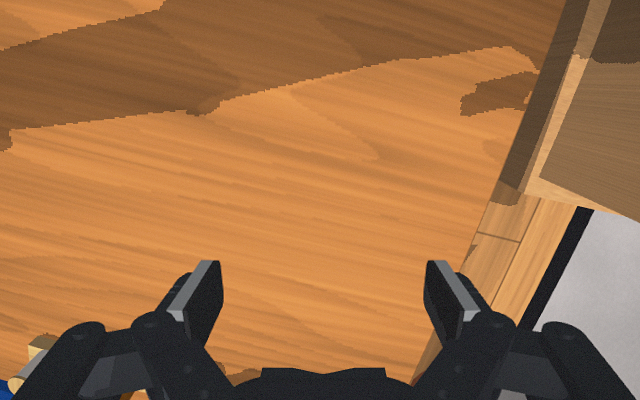

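```bash
python3 - <<'E'
from h import *
np.set_printoptions(precision=4,suppress=True)
cal=calibration('wrist');print(cal)
R=cv2.Rodrigues(np.array(cal['rvec'],float))[0];print(-R.T@np.array(cal['tvec']).ravel(),R[2])
for xy in ((278,236),(278,222),(278,250)): print(atz('top',xy,.02))
for n in('torch','dish'):
  for r in place_of('top',n)[:2]: print(n,r['conf'],atz('top',r['xy'],0))
im=cv2.imread('pics/top0.png')[190:280,265:405];cv2.imwrite('pics/topc.png',cv2.resize(im,None,fx=5.5,fy=5.5,interpolation=cv2.INTER_CUBIC))
E
```

```text
{'camera_matrix': array([[351.499 ,   0.    , 322.9999],
       [  0.    , 351.499 , 196.8423],
       [  0.    ,   0.    ,   1.    ]]), 'k1': -0.07715734994421351, 'rvec': array([-2.2833,  1.7649,  0.2734]), 'tvec': array([-0.6756, -0.0389,  0.3804])}
[ 0.2457 -0.6342  0.3744] [-0.2927 -0.0762 -0.9532]
[0.5132 0.1206 0.02  ]
[0.5527 0.1221 0.02  ]
[0.474  0.1192 0.02  ]
torch 0.62 [ 0.4463 -0.2775  0.    ]
dish 0.68 [ 0.7631 -0.1201  0.    ]
```

View pics/topc.png

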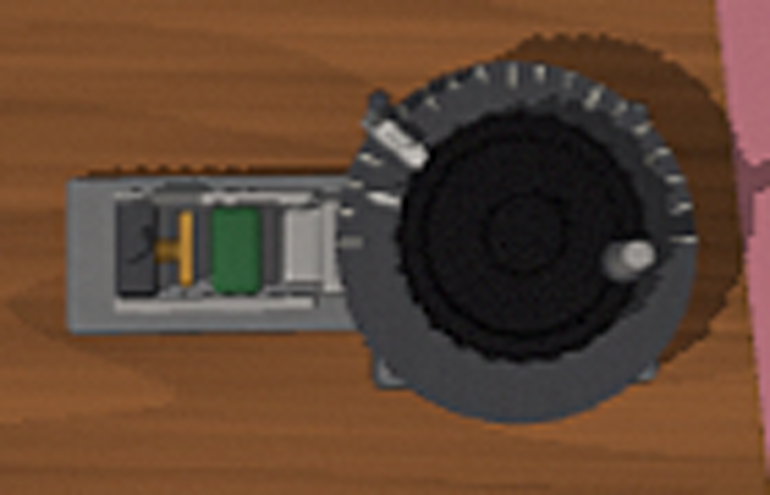

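Request:
move_arm(steps=[{"fingers": 60, "translation": [34, 60, 5], "turn": 0.109}, {"fingers": 60, "translation": [34, 60, 5], "turn": 0.109}, {"fingers": 60, "translation": [34, 60, 5], "turn": 0.109}, {"fingers": 60, "translation": [34, 60, 5], "turn": 0.109}, {"fingers": 60, "translation": [34, 60, 5], "turn": 0.109}, {"fingers": 60, "translation": [34, 60, 5], "turn": 0.109}, {"fingers": 60, "translation": [34, 60, 5], "turn": 0.109}, {"fingers": 60, "translation": [34, 60, 5], "turn": 0.109}, {"fingers": 60, "translation": [34, 60, 5], "turn": 0.109}, {"fingers": 60, "translation": [34, 60, 5], "turn": 0.109}])

```text
t: 2.3
eef_pos: [0.4783, -0.1093, 0.2771]
tool_rot: [0.0, 0.994, -0.111, 0.001]
contact_force: [-0.0, -0.2, 0.0]
gripper_width: 0.702
```

Request:
move_arm(steps=[{"fingers": 40, "translation": [20, 40, 5], "turn": 0}, {"fingers": 40, "translation": [0, 0, 0], "turn": 0}, {"fingers": 40, "translation": [0, 0, 0], "turn": 0}])

```text
t: 2.68
eef_pos: [0.4971, -0.0717, 0.2813]
tool_rot: [0.0, 0.994, -0.113, -0.0]
contact_force: [-0.5, -0.7, 0.9]
gripper_width: 0.469
```

```bash
cat > look.py <<'E'
import sys
from h import *
np.set_printoptions(precision=4,suppress=True)
def look(tag,names=None,crop=None):
    o=get_obs();print(o['t'],o['eef_pos'],o['tool_rot'],o['contact_force'],o['torque'],o['gripper_width'])
    cal=calibration('wrist');im=snap('wrist',tag)
    for n,z in (('wheel_axis',.096),('handle_top',.135),('pointer',.084),('index_mark',.078),('index_post_top',.131),('stone',.02)):
        if names and n not in names: continue
        for r in place_of('wrist',n)[:2]: print(n,r['conf'],r['xy'],atz('wrist',r['xy'],z,cal))
    return im,cal
if __name__=='__main__': look(sys.argv[1])
E
python3 look.py w1
```

```text
2.675 [ 0.4971 -0.0717  0.2813] [ 0.0003  0.9936 -0.1131 -0.0003] [-0.4777 -0.7387  0.861 ] [-0.0313  0.0183 -0.0275] 0.46890999041822995
wheel_axis 0.84 [354.7, 192.9] [ 0.5227 -0.1014  0.096 ]
handle_top 0.57 [357.1, 258.8] [ 0.5115 -0.1515  0.135 ]
handle_top 0.36 [317.0, 48.9] [0.5168 0.0314 0.135 ]
pointer 0.93 [357.5, 112.9] [ 0.5414 -0.028   0.084 ]
index_mark 0.71 [389.4, 118.6] [ 0.571  -0.0407  0.078 ]
index_post_top 0.66 [407.9, 109.6] [ 0.5787 -0.0301  0.131 ]
stone 0.83 [317.6, 50.9] [0.5176 0.0405 0.02  ]
```

View pics/w1.png

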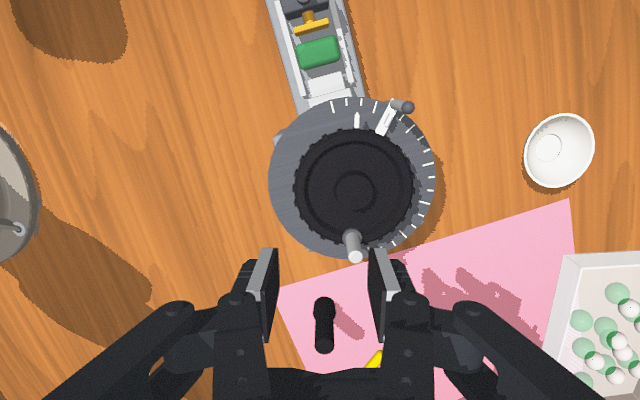

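Request:
move_arm(steps=[{"fingers": 30, "translation": [5, 55, -55], "turn": 0.1}, {"fingers": 30, "translation": [5, 55, -55], "turn": 0.1}, {"fingers": 30, "translation": [0, 0, 0], "turn": 0}, {"fingers": 30, "translation": [0, 0, 0], "turn": 0}])

```text
t: 3.52
eef_pos: [0.5058, 0.0166, 0.1936]
tool_rot: [0.0, 1.0, -0.014, 0.0]
contact_force: [-0.4, -0.4, 0.2]
gripper_width: 0.351
```

```bash
python3 look.py w2; python3 -c "
import cv2
im=cv2.imread('pics/w2.png')[60:330,180:500]
cv2.imwrite('pics/w2c.png',cv2.resize(im,None,fx=2.2,fy=2.2,interpolation=cv2.INTER_CUBIC))"
```

```text
3.525 [0.5058 0.0166 0.1936] [ 0.0002  0.9999 -0.0136  0.0001] [-0.4268 -0.4126  0.1865] [0.0215 0.051  0.0345] 0.3512044123643061
wheel_axis 0.87 [345.5, 334.4] [ 0.5219 -0.1034  0.096 ]
index_mark 0.9 [403.1, 257.8] [ 0.5707 -0.0429  0.078 ]
index_post_top 0.89 [434.1, 274.3] [ 0.5795 -0.028   0.131 ]
stone 0.94 [335.1, 148.0] [0.518  0.0392 0.02  ]
```

View pics/w2.png

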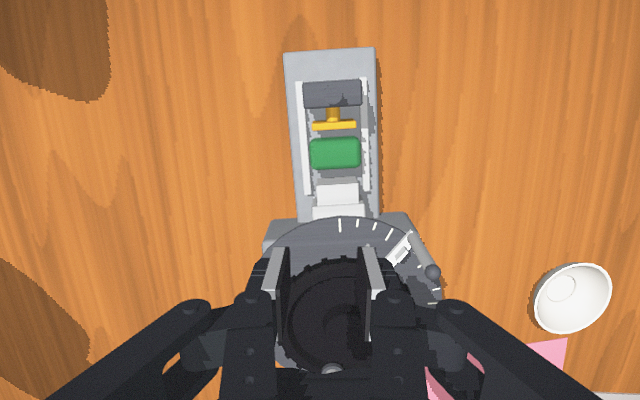

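```bash
python3 - <<'E'
from h import *
np.set_printoptions(precision=4,suppress=True)
cal=calibration('wrist')
for n,xy,z in (('bedTL',(284.5,53),.02),('bedTR',(376,47),.02),('bedL',(297,218),.02),('bedR',(381,214),.02),('anvil front bottomL',(304,107),.02),('anvil front topL',(304,105),.046),('plung disc top',(334,130),.035),('plung top',(334,120),.045),('stone near',(335,168),.04),('jawtop front',(338,184),.046),('jawfront bottom',(338,177),.02)):
    print(n,atz('wrist',xy,z,cal))
im=cv2.imread('pics/w2.png')[60:220,270:400]
cv2.imwrite('pics/w2c.png',cv2.resize(im,None,fx=3.7,fy=3.7,interpolation=cv2.INTER_CUBIC))
E
```

```text
bedTL [0.4769 0.1218 0.02  ]
bedTR [0.5544 0.1246 0.02  ]
bedL [ 0.4803 -0.0277  0.02  ]
bedR [ 0.5614 -0.0259  0.02  ]
anvil front bottomL [0.4916 0.0763 0.02  ]
anvil front topL [0.493  0.0793 0.046 ]
plung disc top [0.5171 0.0572 0.035 ]
plung top [0.517  0.0665 0.045 ]
stone near [0.5172 0.0252 0.04  ]
jawtop front [0.5194 0.0124 0.046 ]
jawfront bottom [0.5205 0.0119 0.02  ]
```

View pics/w2c.png

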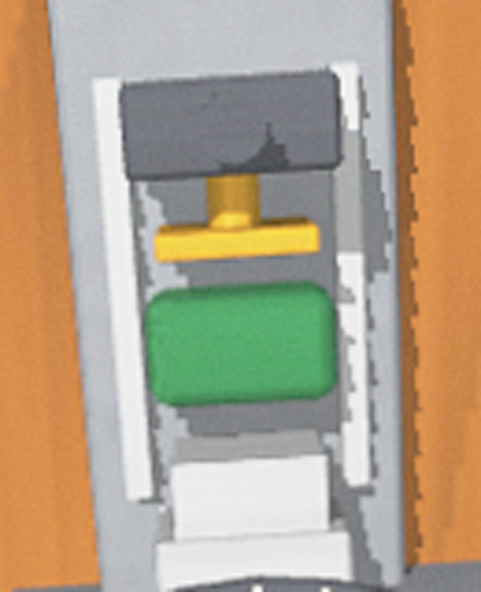

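Request:
move_arm(steps=[{"fingers": 40, "translation": [2, -56, 0], "turn": -0.07}, {"fingers": 40, "translation": [2, -56, 0], "turn": -0.07}, {"fingers": 40, "translation": [2, -56, 0], "turn": -0.07}, {"fingers": 40, "translation": [0, 0, 0], "turn": 0}, {"fingers": 40, "translation": [0, 0, 0], "turn": 0}])

```text
t: 4.5
eef_pos: [0.5115, -0.1504, 0.1934]
tool_rot: [-0.0, 0.993, -0.118, 0.0]
contact_force: [0.6, 0.5, 0.7]
gripper_width: 0.467
```

```bash
python3 look.py w3
```

```text
4.5 [ 0.5115 -0.1504  0.1934] [-0.0002  0.993  -0.1178  0.0001] [0.5807 0.502  0.6503] [0.022  0.0334 0.0198] 0.46684219399288934
wheel_axis 0.77 [317.4, 125.9] [ 0.5205 -0.0999  0.096 ]
handle_top 0.61 [317.9, 217.4] [ 0.5092 -0.1498  0.135 ]
pointer 0.63 [319.1, 8.2] [ 0.5394 -0.0264  0.084 ]
index_mark 0.69 [369.3, 20.6] [ 0.5709 -0.0406  0.078 ]
```

View pics/w3.png

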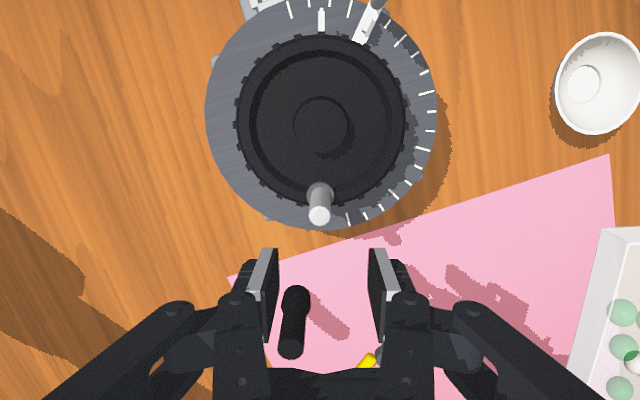

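Request:
move_arm(steps=[{"fingers": 40, "translation": [-1, 0, -31], "turn": 0}, {"fingers": 40, "translation": [0, 0, -31], "turn": 0}, {"fingers": 40, "translation": [0, 0, -30], "turn": 0}, {"fingers": 40, "translation": [0, 0, 0], "turn": 0}, {"fingers": 10, "translation": [0, 0, 0], "turn": 0}, {"fingers": 10, "translation": [0, 0, 0], "turn": 0}, {"fingers": 10, "translation": [0, 0, 0], "turn": 0}, {"fingers": 10, "translation": [0, 0, 0], "turn": 0}], newtons=30)

```text
t: 5.85
eef_pos: [0.5109, -0.1507, 0.1026]
tool_rot: [0.0, 0.993, -0.118, 0.001]
contact_force: [-2.8, 1.2, 7.7]
gripper_width: 0.153
```

```bash
python3 look.py w4; 
```

```text
5.85 [ 0.5109 -0.1507  0.1026] [ 0.0002  0.993  -0.1177  0.0006] [-2.8061  1.1517  7.737 ] [0.2476 0.7163 0.0701] 0.1528045874025821
wheel_axis 0.64 [322.0, 147.8] [ 0.5233 -0.1005  0.096 ]
handle_top 0.85 [321.3, 304.7] [ 0.511  -0.1505  0.135 ]
handle_top 0.22 [289.0, 355.3] [ 0.4931 -0.1704  0.135 ]
```

View pics/w4.png

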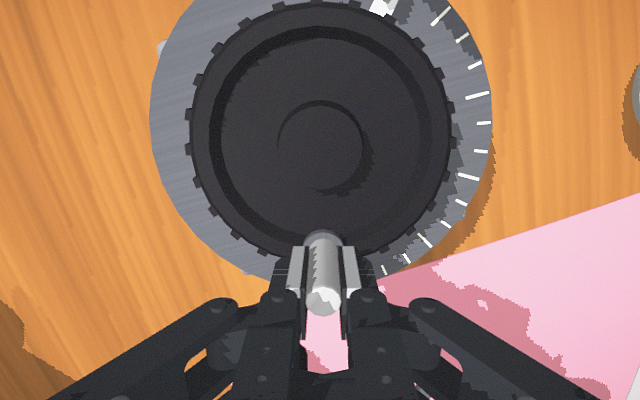

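```bash
python3 - <<'E'
import numpy as np
A=np.array([523,-102.2]);a0=-1.813
p=lambda d:A+50*np.array([np.cos(a0-d),np.sin(a0-d)])
prev=p(0)
for d in list(np.arange(.1,.85,.1))+list(np.arange(.85,1.8,.05)):
    q=p(d);print(round(d,2),np.round(q-prev,1),np.round(q,1));prev=q
E
```

```text
0.1 [-4.8  1.4] [ 506.2 -149.3]
0.2 [-4.6  1.9] [ 501.6 -147.4]
0.3 [-4.4  2.4] [ 497.2 -145. ]
0.4 [-4.1  2.8] [ 493.1 -142.2]
0.5 [-3.8  3.2] [ 489.2 -139. ]
0.6 [-3.5  3.6] [ 485.7 -135.5]
0.7 [-3.1  3.9] [ 482.6 -131.6]
0.8 [-2.7  4.2] [ 479.8 -127.4]
0.85 [-1.2  2.2] [ 478.6 -125.2]
0.9 [-1.1  2.2] [ 477.5 -123. ]
0.95 [-1.   2.3] [ 476.5 -120.7]
1.0 [-0.9  2.3] [ 475.7 -118.3]
1.05 [-0.7  2.4] [ 474.9 -116. ]
1.1 [-0.6  2.4] [ 474.3 -113.5]
1.15 [-0.5  2.4] [ 473.8 -111.1]
1.2 [-0.4  2.5] [ 473.4 -108.6]
1.25 [-0.3  2.5] [ 473.2 -106.1]
1.3 [-0.1  2.5] [ 473.  -103.6]
1.35 [-0.   2.5] [ 473.  -101.1]
1.4 [0.1 2.5] [473.1 -98.6]
1.45 [0.2 2.5] [473.4 -96.1]
1.5 [0.4 2.5] [473.7 -93.7]
1.55 [0.5 2.5] [474.2 -91.2]
1.6 [0.6 2.4] [474.8 -88.8]
1.65 [0.7 2.4] [475.6 -86.4]
1.7 [0.8 2.4] [476.4 -84.1]
1.75 [1.  2.3] [477.4 -81.7]
```

Request:
move_arm(steps=[{"fingers": 10, "translation": [-4.8, 1.4, 0.5], "turn": -0.1}, {"fingers": 10, "translation": [-4.6, 1.9, 0.5], "turn": -0.1}, {"fingers": 10, "translation": [-4.4, 2.4, 0], "turn": -0.1}, {"fingers": 10, "translation": [-4.1, 2.8, 0], "turn": -0.1}])

```text
t: 6.7
eef_pos: [0.4929, -0.1429, 0.1027]
tool_rot: [0.0, 0.949, -0.314, 0.001]
contact_force: [0.4, -1.1, -4.0]
gripper_width: 0.156
```

Request:
move_arm(steps=[{"fingers": 10, "translation": [-3.8, 3.2, 0], "turn": -0.1}, {"fingers": 10, "translation": [-3.5, 3.6, 0], "turn": -0.1}, {"fingers": 10, "translation": [-3.1, 3.9, 0], "turn": -0.1}, {"fingers": 10, "translation": [-2.7, 4.2, 0], "turn": -0.1}])

```text
t: 7.2
eef_pos: [0.4786, -0.1285, 0.1026]
tool_rot: [0.001, 0.868, -0.497, 0.0]
contact_force: [-2.8, -2.9, 0.6]
gripper_width: 0.153
```

```bash
python3 look.py w5; 
```

```text
7.2 [ 0.4786 -0.1285  0.1026] [ 0.001   0.8679 -0.4967  0.    ] [-2.7674 -2.9093  0.568 ] [-0.6068  0.7108  0.2671] 0.1534721859185791
wheel_axis 0.92 [317.1, 149.8] [ 0.522  -0.1009  0.096 ]
handle_top 0.91 [321.2, 304.3] [ 0.4795 -0.128   0.135 ]
stone 0.75 [114.3, 18.9] [0.5177 0.0405 0.02  ]
```

View pics/w5.png

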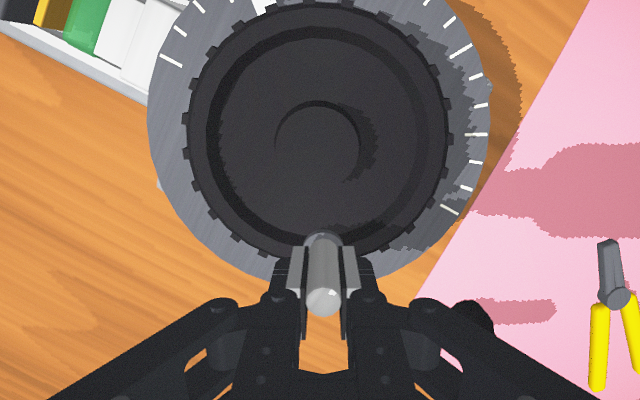

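Request:
move_arm(steps=[{"fingers": 10, "translation": [-1.2, 2.2, 0], "turn": -0.05}, {"fingers": 10, "translation": [0, 0, 0], "turn": 0}])

```text
t: 7.8
eef_pos: [0.4771, -0.1261, 0.1026]
tool_rot: [0.001, 0.856, -0.517, -0.0]
contact_force: [-4.1, -2.3, 3.5]
gripper_width: 0.156
```

Request:
move_arm(steps=[{"fingers": 10, "translation": [-1.1, 2.2, 0], "turn": -0.05}, {"fingers": 10, "translation": [0, 0, 0], "turn": 0}])

```text
t: 8.05
eef_pos: [0.4759, -0.1239, 0.1026]
tool_rot: [0.001, 0.843, -0.538, -0.0]
contact_force: [-5.0, -2.2, 3.5]
gripper_width: 0.151
```

Request:
move_arm(steps=[{"fingers": 10, "translation": [-1.0, 2.3, 0], "turn": -0.05}, {"fingers": 10, "translation": [0, 0, 0], "turn": 0}])

```text
t: 8.3
eef_pos: [0.4747, -0.1216, 0.1026]
tool_rot: [0.001, 0.829, -0.559, -0.001]
contact_force: [-6.3, -2.0, 3.9]
gripper_width: 0.154
```

```bash
cat > f.py <<'E'
from h import *
o=get_obs();p=o['eef_pos'];f=np.array(o['contact_force']);A=np.array([.523,-.1022])
v=np.array(p[:2])-A;a=np.arctan2(v[1],v[0]);a=a-2*np.pi if a>0 else a
t=np.array([np.sin(a),-np.cos(a)])  # clockwise
print('t',o['t'],'d',-1.813-a,'r',np.hypot(*v),'Ftan',f[:2]@t,'Frad',f[:2]@v/np.hypot(*v),f,o['torque'])
E
python3 f.py
```

```text
t 8.3 d 0.9467260792834018 r 0.05201949869478893 Ftan 0.4992078506938624 Frad 6.537227761784069 [-6.25238704 -1.97286889  3.92276889] [-0.49039635  1.14511584  0.19210344]
```

Request:
move_arm(steps=[{"fingers": 10, "translation": [-2.0, 1.6, 0], "turn": -0.04}, {"fingers": 10, "translation": [0, 0, 0], "turn": 0}])

```text
t: 8.55
eef_pos: [0.4739, -0.1195, 0.1026]
tool_rot: [0.0, 0.818, -0.575, 0.0]
contact_force: [-1.8, -2.2, 0.8]
gripper_width: 0.152
```

```bash
cat > f.py <<'E'
from h import *
np.set_printoptions(precision=3,suppress=True)
def F():
    o=get_obs();p=o['eef_pos'];f=np.array(o['contact_force']);A=np.array([.521,-.102])
    v=np.array(p[:2])-A;a=np.arctan2(v[1],v[0]);a=a-2*np.pi if a>0 else a
    t=np.array([np.sin(a),-np.cos(a)])  # clockwise
    Ft=f[:2]@t
    print('t',o['t'],p,'ang %.3f r %.4f Ftan %.2f Frad %.2f Mz %.3f'%(a,np.hypot(*v),Ft,f[:2]@v/np.hypot(*v),o['torque'][2]-np.hypot(*v)*Ft),f,o['torque'])
F()
if __name__=='__main__':
    read_camera('wrist');F();read_camera('wrist');F()
E
python3 f.py
```

```text
t 8.55 [ 0.474 -0.12   0.103] ang -2.785 r 0.0503 Ftan -1.41 Frad 2.45 Mz 0.206 [-1.804 -2.18   0.762] [-0.478  0.609  0.135]
t 8.6 [ 0.474 -0.12   0.103] ang -2.785 r 0.0503 Ftan -1.50 Frad 3.82 Mz 0.211 [-3.057 -2.737  1.864] [-0.505  0.733  0.136]
t 8.65 [ 0.474 -0.12   0.103] ang -2.786 r 0.0503 Ftan -0.38 Frad 3.23 Mz 0.147 [-2.898 -1.482  3.453] [-0.636  0.861  0.128]
```

Request:
move_arm(steps=[{"fingers": 10, "translation": [-0.9, 2.6, 0], "turn": -0.055}, {"fingers": 10, "translation": [0, 0, 0], "turn": 0}])

```text
t: 8.9
eef_pos: [0.4728, -0.1168, 0.1026]
tool_rot: [0.0, 0.802, -0.598, -0.0]
contact_force: [-4.0, -2.7, 5.2]
gripper_width: 0.156
```

```bash
python3 f.py
```

```text
t 8.9 [ 0.473 -0.117  0.103] ang -2.844 r 0.0504 Ftan -1.38 Frad 4.66 Mz 0.171 [-4.047 -2.686  5.214] [-0.469  0.926  0.102]
t 8.95 [ 0.473 -0.117  0.103] ang -2.843 r 0.0504 Ftan -1.01 Frad 4.87 Mz 0.166 [-4.359 -2.397  5.196] [-0.446  0.931  0.115]
t 9.0 [ 0.473 -0.117  0.103] ang -2.844 r 0.0504 Ftan -0.69 Frad 5.20 Mz 0.149 [-4.771 -2.181  4.563] [-0.446  0.923  0.114]
```

Request:
move_arm(steps=[{"fingers": 10, "translation": [-0.7, 2.6, 0], "turn": -0.055}, {"fingers": 10, "translation": [0, 0, 0], "turn": 0}])

```text
t: 9.25
eef_pos: [0.472, -0.1142, 0.1026]
tool_rot: [0.001, 0.785, -0.619, -0.0]
contact_force: [-4.5, -2.6, 4.8]
gripper_width: 0.152
```

```bash
python3 f.py; python3 - <<'E'
from h import *
im=snap('top','t5')[190:280,265:405];cv2.imwrite('pics/t5c.png',cv2.resize(im,None,fx=5.5,fy=5.5,interpolation=cv2.INTER_CUBIC))
im=snap('scene','s5')[170:250,220:370];cv2.imwrite('pics/s5c.png',cv2.resize(im,None,fx=5.3,fy=5.3,interpolation=cv2.INTER_CUBIC))
E
```

```text
t 9.25 [ 0.472 -0.114  0.103] ang -2.898 r 0.0505 Ftan -1.43 Frad 4.99 Mz 0.241 [-4.499 -2.594  4.831] [-0.461  1.026  0.169]
t 9.3 [ 0.472 -0.114  0.103] ang -2.899 r 0.0505 Ftan -1.20 Frad 5.32 Mz 0.175 [-4.874 -2.442  5.482] [-0.435  0.996  0.115]
t 9.35 [ 0.472 -0.114  0.103] ang -2.898 r 0.0505 Ftan -1.72 Frad 5.82 Mz 0.224 [-5.238 -3.07   5.466] [-0.469  1.     0.137]
```

View pics/t5c.png

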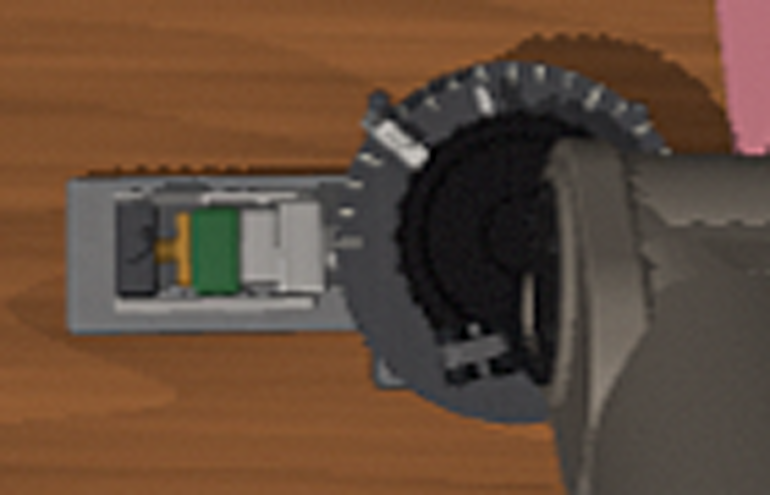

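View pics/s5c.png

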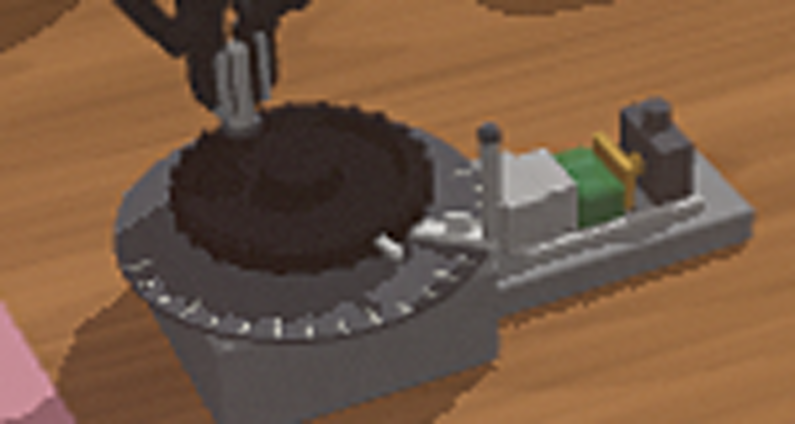

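Request:
move_arm(steps=[{"fingers": 10, "translation": [-1.0, 2.5, 0], "turn": -0.05}, {"fingers": 10, "translation": [0, 0, 0], "turn": 0}])

```text
t: 9.7
eef_pos: [0.4714, -0.1117, 0.1026]
tool_rot: [0.0, 0.77, -0.639, 0.0]
contact_force: [-3.2, -2.9, 5.2]
gripper_width: 0.155
```

```bash
python3 f.py
```

```text
t 9.7 [ 0.471 -0.112  0.103] ang -2.949 r 0.0506 Ftan -2.26 Frad 3.71 Mz 0.272 [-3.207 -2.924  5.155] [-0.561  0.94   0.158]
t 9.75 [ 0.471 -0.112  0.103] ang -2.949 r 0.0506 Ftan -1.69 Frad 4.45 Mz 0.222 [-4.041 -2.516  5.975] [-0.499  0.915  0.136]
t 9.8 [ 0.471 -0.112  0.103] ang -2.949 r 0.0505 Ftan -2.40 Frad 5.54 Mz 0.220 [-4.978 -3.414  4.789] [-0.567  0.915  0.099]
```

Request:
move_arm(steps=[{"fingers": 10, "translation": [-0.6, 2.5, 0], "turn": -0.05}, {"fingers": 10, "translation": [0, 0, 0], "turn": 0}])

```text
t: 10.05
eef_pos: [0.4709, -0.1093, 0.1026]
tool_rot: [0.0, 0.753, -0.658, 0.0]
contact_force: [-5.3, -2.6, 4.7]
gripper_width: 0.155
```

```bash
python3 f.py
```

```text
t 10.05 [ 0.471 -0.109  0.103] ang -2.998 r 0.0506 Ftan -1.79 Frad 5.61 Mz 0.288 [-5.292 -2.573  4.74 ] [-0.604  0.832  0.198]
t 10.1 [ 0.471 -0.109  0.103] ang -2.998 r 0.0506 Ftan -2.00 Frad 5.46 Mz 0.286 [-5.117 -2.765  4.897] [-0.594  0.87   0.185]
t 10.15 [ 0.471 -0.109  0.103] ang -2.998 r 0.0506 Ftan -2.46 Frad 4.31 Mz 0.281 [-3.913 -3.049  4.71 ] [-0.63   0.957  0.157]
```

Request:
move_arm(steps=[{"fingers": 35, "translation": [0, 0, 0], "turn": 0}, {"fingers": 35, "translation": [0, 0, 0], "turn": 0}, {"fingers": 35, "translation": [0, 0, 30], "turn": 0}, {"fingers": 35, "translation": [0, 0, 40], "turn": 0.06}, {"fingers": 35, "translation": [6, 21, 20], "turn": 0.18}, {"fingers": 30, "translation": [6, 21, 0], "turn": 0.18}, {"fingers": 30, "translation": [6, 21, 0], "turn": 0.18}, {"fingers": 30, "translation": [6, 21, 0], "turn": 0.18}, {"fingers": 30, "translation": [6, 21, 0], "turn": 0.18}, {"fingers": 30, "translation": [5, 21, 0], "turn": 0.18}])

```text
t: 11.4
eef_pos: [0.5065, 0.0184, 0.1924]
tool_rot: [-0.0, 0.99, -0.144, 0.0]
contact_force: [0.2, -0.4, -0.3]
gripper_width: 0.35
```

Request:
move_arm(steps=[{"fingers": 30, "translation": [0, 2, 0], "turn": 0.18}, {"fingers": 30, "translation": [0, 0, 0], "turn": 0.09}, {"fingers": 30, "translation": [0, 0, 0], "turn": 0}, {"fingers": 30, "translation": [0, 0, 0], "turn": 0}])

```text
t: 11.9
eef_pos: [0.5061, 0.0193, 0.1923]
tool_rot: [-0.0, 1.0, -0.014, 0.0]
contact_force: [0.1, -0.1, 0.7]
gripper_width: 0.352
```

```bash
python3 look.py w6; python3 -c "
import cv2
im=cv2.imread('pics/w6.png')[60:220,270:400]
cv2.imwrite('pics/w6c.png',cv2.resize(im,None,fx=3.7,fy=3.7,interpolation=cv2.INTER_CUBIC))"
```

```text
11.9 [0.5061 0.0193 0.1923] [-0.0001  0.9999 -0.0139  0.0001] [ 0.107  -0.1316  0.7006] [ 0.0104  0.016  -0.0315] 0.35182351817181745
wheel_axis 0.93 [343.1, 337.6] [ 0.5201 -0.1027  0.096 ]
index_mark 0.91 [401.7, 265.4] [ 0.5699 -0.0464  0.078 ]
index_post_top 0.81 [433.7, 281.7] [ 0.5795 -0.0302  0.131 ]
stone 0.85 [331.8, 139.1] [0.5155 0.0503 0.02  ]
```

View pics/w6.png

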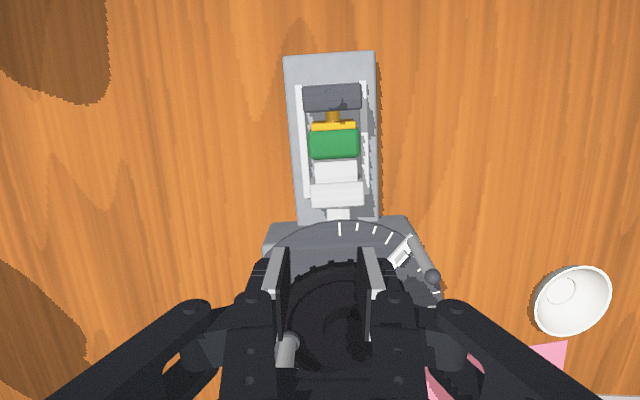

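View pics/w6c.png

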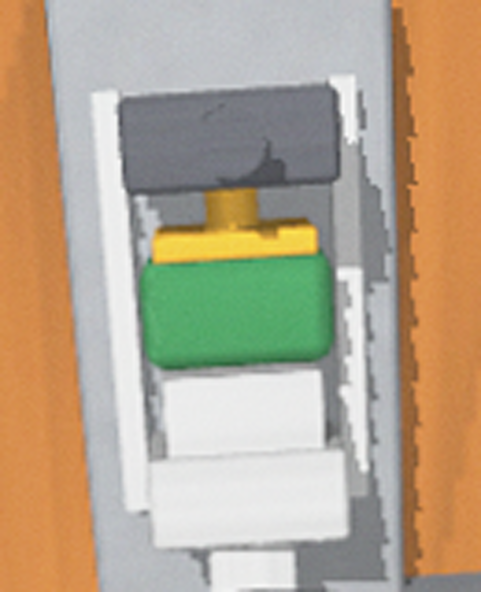

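```bash
cat > st.py <<'E'
from h import *
import sys
np.set_printoptions(precision=1,suppress=True,linewidth=200)
# print profiles along columns averaged
for n,c in (('w2',334),('w6',333)):
    im=cv2.imread(f'pics/{n}.png').astype(float)
    for lab,cols in (('right',range(346,353)),('left',range(316,323))):
        p=im[95:175,list(cols)].mean(1)
        print(n,lab)
        for r in range(5,45): print(95+r,p[r], end=' | ' if r%4 else '\n')
        print()
E
python3 st.py
```

```text
w2 right
100 [120.7 113.6 110.9] | 101 [120.4 112.  110.1] | 102 [121.  113.4 112.9] | 103 [111.4 106.3 104.6]
104 [101.   94.7  93. ] | 105 [86.3 81.6 82. ] | 106 [111.  107.7 107.3] | 107 [140.1 137.6 136.3]
108 [137.7 133.9 131.6] | 109 [137.1 133.4 131.1] | 110 [135.4 132.7 129.4] | 111 [135.7 133.1 130.3]
112 [135.3 132.6 130.4] | 113 [135.3 131.9 129.1] | 114 [135.7 132.7 130.9] | 115 [136.6 133.  130.4]
116 [135.9 131.7 129.4] | 117 [131.6 129.6 129.9] | 118 [ 97.6 113.4 123.4] | 119 [ 34.7  85.1 112.4]
120 [ 43.6 106.6 140.3] | 121 [ 61.9 172.1 225.9] | 122 [ 74.4 217.9 247.4] | 123 [ 73.  214.7 244.6]
124 [ 76.3 213.  243.9] | 125 [ 74.9 210.9 243.6] | 126 [ 72.6 211.  244.4] | 127 [ 67.9 197.1 242.3]
128 [ 95.3 150.4 193. ] | 129 [131.  125.4 121.6] | 130 [136.6 132.9 129.7] | 131 [136.3 133.4 130.3]
132 [136.6 134.  130.3] | 133 [135.9 132.9 130.6] | 134 [137.  133.  130.7] | 135 [122.9 128.  116.1]
136 [ 94.1 123.   80.9] | 137 [ 81.  122.7  64.6] | 138 [ 87.1 132.9  70.1] | 139 [ 95.6 148.4  75. ]

w2 left
100 [126.  118.6 117.4] | 101 [125.9 118.9 116. ] | 102 [126.1 11
[... 2301 characters left out ...]
9.3 115.7] | 113 [138.3 135.9 132.3] | 114 [137.  134.9 131. ] | 115 [135.1 133.4 131.1]
116 [137.6 134.3 131.6] | 117 [138.  134.7 131.9] | 118 [135.3 132.3 129. ] | 119 [137.7 133.9 131.1]
120 [114.7 120.  125.4] | 121 [ 37.6  85.6 111.7] | 122 [ 44.6 104.7 138. ] | 123 [ 61.4 169.3 224. ]
124 [ 78.7 214.9 246.7] | 125 [ 75.9 211.4 244.1] | 126 [ 73.4 209.9 243. ] | 127 [ 75.1 208.3 242.9]
128 [ 73.1 208.  243.4] | 129 [ 69.6 201.1 244.1] | 130 [ 70.  162.6 206. ] | 131 [ 91.7 145.9  81.7]
132 [108.  168.6  80.3] | 133 [108.4 170.7  84.1] | 134 [110.6 172.9  85.9] | 135 [109.3 172.9  85.7]
136 [112.7 175.   87.4] | 137 [111.3 172.9  86.9] | 138 [110.3 173.3  87.7] | 139 [109.6 173.1  85.3]
```

```bash
cat > sc.py <<'E'
from h import *
np.set_printoptions(precision=4,suppress=True)
cal=calibration('wrist')
for z in (.02,.035,.045): print(z,atz('wrist',(333,108.6),z,cal)[1]-atz('wrist',(333,119.4),z,cal)[1],atz('wrist',(333,110.6),z,cal)[1],atz('wrist',(333,119.4),z,cal)[1], atz('wrist',(333,129.5),z,cal)[1])
E
python3 sc.py
```

```text
0.02 0.009347790236332115 0.07524849098247598 0.06762131842252149 0.05874999670001556
0.035 0.008903184475764103 0.07624003895207754 0.06897563500066776 0.0605262569292237
0.045 0.00860678063538542 0.07690107093181192 0.06987851271943195 0.06171043041536244
```

```bash
python3 - <<'E'
from h import *
cal=calibration('wrist')
off=np.array([.5058-.5061,.0166-.0193,.1936-.1923])
def y(r,z,w2,c=333):
    if w2: return (atz('wrist',(c,r),z-off[2],cal)+off)[1]
    return atz('wrist',(c,r),z,cal)[1]
for za in(.045,.055,.065):
  for zd in(.04,.046):
    o=[]
    for c,ra,rd,ra6,rd6 in((349,106.05,118.2,109.75,118.4),(319,108,120.15,111.7,120.37)):
        o.append((y(ra,za,1,c)-y(rd,zd,1,c),y(ra6,za,0,c)-y(rd6,zd,0,c)))
    o=np.array(o)*1e3;print(za,zd,o.round(2).tolist(),(o[:,0]-o[:,1]).round(2))
E
```

```text
0.045 0.04 [[10.15, 7.34], [10.18, 7.39]] [2.81 2.79]
0.045 0.046 [[9.62, 6.81], [9.63, 6.83]] [2.81 2.8 ]
0.055 0.04 [[10.7, 7.99], [10.76, 8.07]] [2.71 2.69]
0.055 0.046 [[10.17, 7.46], [10.21, 7.52]] [2.71 2.7 ]
0.065 0.04 [[11.24, 8.64], [11.34, 8.75]] [2.6  2.59]
0.065 0.046 [[10.71, 8.11], [10.79, 8.2]] [2.61 2.6 ]
```

Request:
move_arm(steps=[{"fingers": 35, "translation": [-4.4, -16.1, 0], "turn": -0.176}, {"fingers": 35, "translation": [-4.4, -16.1, 0], "turn": -0.176}, {"fingers": 35, "translation": [-4.4, -16.1, 0], "turn": -0.176}, {"fingers": 35, "translation": [-4.4, -16.1, 0], "turn": -0.176}, {"fingers": 35, "translation": [-4.4, -16.1, 0], "turn": -0.176}, {"fingers": 35, "translation": [-4.4, -16.1, 0], "turn": -0.176}, {"fingers": 35, "translation": [-4.4, -16.1, 0], "turn": -0.176}, {"fingers": 35, "translation": [-4.4, -16.1, 0], "turn": -0.176}, {"fingers": 35, "translation": [0, 0, 0], "turn": 0}, {"fingers": 35, "translation": [0, 0, 0], "turn": 0}])

```text
t: 13.5
eef_pos: [0.4711, -0.1088, 0.1924]
tool_rot: [-0.0, 0.755, -0.656, 0.0]
contact_force: [0.9, 0.0, 1.0]
gripper_width: 0.409
```

```bash
python3 look.py w7
```

```text
13.5 [ 0.4711 -0.1088  0.1924] [-0.0002  0.7551 -0.6556  0.    ] [0.8785 0.012  1.0438] [ 0.0646 -0.0297  0.0339] 0.40854263312092726
wheel_axis 0.68 [324.7, 125.9] [ 0.5229 -0.1031  0.096 ]
handle_top 0.93 [324.7, 218.1] [ 0.472  -0.1102  0.135 ]
pointer 0.7 [202.5, 11.3] [ 0.5856 -0.0126  0.084 ]
pointer 0.65 [314.5, 11.4] [ 0.5948 -0.0861  0.084 ]
index_mark 0.96 [245.1, 44.0] [ 0.569  -0.0414  0.078 ]
index_post_top 0.6 [202.7, 8.8] [ 0.5799 -0.0286  0.131 ]
stone 0.66 [152.8, 94.9] [0.5217 0.0497 0.02  ]
```

View pics/w7.png

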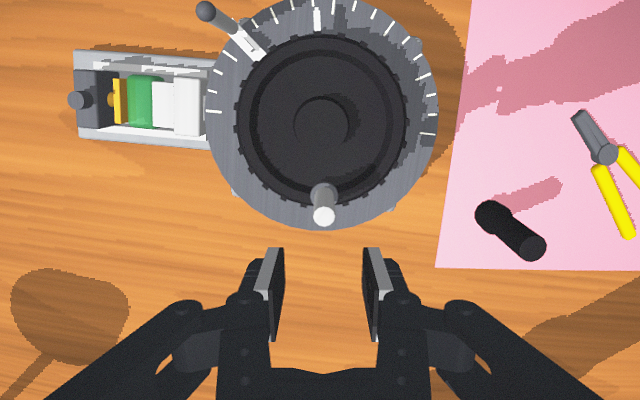

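Request:
move_arm(steps=[{"fingers": 35, "translation": [0, -0.4, -30], "turn": 0}, {"fingers": 35, "translation": [0, 0, -30], "turn": 0}, {"fingers": 35, "translation": [0, 0, -28], "turn": 0}, {"fingers": 35, "translation": [0, 0, 0], "turn": 0}, {"fingers": 10, "translation": [0, 0, 0], "turn": 0}, {"fingers": 10, "translation": [0, 0, 0], "turn": 0}, {"fingers": 10, "translation": [0, 0, 0], "turn": 0}, {"fingers": 10, "translation": [0, 0, 0], "turn": 0}], newtons=30)

```text
t: 14.85
eef_pos: [0.4716, -0.11, 0.1053]
tool_rot: [-0.0, 0.754, -0.657, 0.001]
contact_force: [-1.6, 0.4, 6.7]
gripper_width: 0.153
```

```bash
python3 f.py
```

```text
t 14.85 [ 0.472 -0.11   0.105] ang -2.982 r 0.0501 Ftan 0.68 Frad 1.48 Mz 0.024 [-1.572  0.43   6.73 ] [0.185 0.215 0.058]
t 14.9 [ 0.472 -0.11   0.105] ang -2.982 r 0.0501 Ftan 0.58 Frad 1.16 Mz 0.017 [-1.24   0.385  6.558] [0.216 0.262 0.046]
t 14.95 [ 0.472 -0.11   0.105] ang -2.982 r 0.0501 Ftan 1.30 Frad 1.36 Mz -0.055 [-1.55   1.065  6.089] [0.154 0.243 0.01 ]
```

Request:
move_arm(steps=[{"fingers": 10, "translation": [-0.3, 1.0, 0], "turn": -0.02}, {"fingers": 10, "translation": [-0.2, 0.8, 0], "turn": -0.02}, {"fingers": 10, "translation": [0, 0, 0], "turn": 0}])

```text
t: 15.32
eef_pos: [0.4714, -0.1092, 0.1053]
tool_rot: [-0.0, 0.74, -0.672, 0.001]
contact_force: [0.6, -3.0, 6.9]
gripper_width: 0.147
```

```bash
python3 f.py
```

```text
t 15.325 [ 0.471 -0.109  0.105] ang -2.997 r 0.0501 Ftan -3.10 Frad -0.17 Mz 0.384 [ 0.618 -3.047  6.86 ] [-0.624  0.1    0.228]
t 15.375 [ 0.471 -0.109  0.105] ang -2.998 r 0.0501 Ftan -3.53 Frad 0.15 Mz 0.413 [ 0.359 -3.514  6.575] [-0.594  0.021  0.236]
t 15.425 [ 0.471 -0.109  0.105] ang -2.998 r 0.0501 Ftan -2.59 Frad 0.06 Mz 0.309 [ 0.31  -2.574  6.896] [-0.571 -0.005  0.179]
```

Request:
move_arm(steps=[{"fingers": 10, "translation": [-0.2, 1.3, 0], "turn": -0.025}, {"fingers": 10, "translation": [0, 0, 0], "turn": 0}])

```text
t: 15.68
eef_pos: [0.4712, -0.1079, 0.1053]
tool_rot: [-0.0, 0.732, -0.682, 0.001]
contact_force: [-0.7, -3.3, 6.3]
gripper_width: 0.152
```

```bash
python3 f.py
```

```text
t 15.675 [ 0.471 -0.108  0.105] ang -3.023 r 0.0501 Ftan -3.21 Frad 1.11 Mz 0.359 [-0.728 -3.315  6.261] [-0.616  0.052  0.198]
t 15.725 [ 0.471 -0.108  0.105] ang -3.023 r 0.0501 Ftan -3.04 Frad 0.98 Mz 0.402 [-0.611 -3.131  6.172] [-0.636  0.014  0.25 ]
t 15.775 [ 0.471 -0.108  0.105] ang -3.023 r 0.0501 Ftan -3.43 Frad 0.31 Mz 0.427 [ 0.099 -3.438  6.836] [-0.622  0.008  0.256]
```

Request:
move_arm(steps=[{"fingers": 35, "translation": [0, 0, 0], "turn": 0}, {"fingers": 35, "translation": [0, 0, 0], "turn": 0}, {"fingers": 35, "translation": [0, 0, 30], "turn": 0}, {"fingers": 35, "translation": [0, 0, 40], "turn": 0.06}, {"fingers": 35, "translation": [6, 21, 17], "turn": 0.18}, {"fingers": 30, "translation": [6, 21, 0], "turn": 0.18}, {"fingers": 30, "translation": [6, 21, 0], "turn": 0.18}, {"fingers": 30, "translation": [6, 21, 0], "turn": 0.18}, {"fingers": 30, "translation": [6, 21, 0], "turn": 0.18}, {"fingers": 30, "translation": [5, 21, 0], "turn": 0.18}])

```text
t: 17.02
eef_pos: [0.5048, 0.02, 0.191]
tool_rot: [0.0, 0.984, -0.176, -0.0]
contact_force: [-0.1, -0.1, 0.3]
gripper_width: 0.352
```

Request:
move_arm(steps=[{"fingers": 30, "translation": [0, 0, 0], "turn": 0.18}, {"fingers": 30, "translation": [0, 0, 0], "turn": 0.15}, {"fingers": 30, "translation": [0, 0, 0], "turn": 0}, {"fingers": 30, "translation": [0, 0, 0], "turn": 0}])

```text
t: 17.52
eef_pos: [0.5049, 0.0191, 0.1911]
tool_rot: [-0.0, 1.0, -0.016, -0.0]
contact_force: [-0.3, 0.6, 0.2]
gripper_width: 0.356
```

```bash
python3 look.py w8; python3 - <<'E'
from h import *
np.set_printoptions(precision=0,suppress=True,linewidth=200)
im=cv2.imread('pics/w8.png').astype(float)
for cols in (range(346,353),range(316,323)):
    p=im[95:175,list(cols)].mean(1)[:,0]
    print(p[5:40])
im=cv2.imread('pics/w8.png')[60:220,270:400]
cv2.imwrite('pics/w8c.png',cv2.resize(im,None,fx=3.7,fy=3.7,interpolation=cv2.INTER_CUBIC))
E
```

```text
17.525 [0.5049 0.0191 0.1911] [-0.      0.9999 -0.016  -0.0002] [-0.3127  0.5922  0.1784] [-0.0063  0.0279 -0.0105] 0.3556289129826735
wheel_axis 0.58 [348.4, 338.2] [ 0.5226 -0.1028  0.096 ]
handle_top 0.5 [334.3, 136.0] [0.5135 0.0686 0.135 ]
index_post_top 0.57 [434.8, 280.5] [ 0.5783 -0.0291  0.131 ]
stone 0.91 [331.9, 134.4] [0.5145 0.0544 0.02  ]
[125. 125. 126. 114. 115. 115. 105. 102.  86.  91. 138. 136. 135. 134. 132. 133. 137. 122.  46.  37.  50.  68.  74.  74.  76.  74.  74.  70.  86. 108. 106. 110. 113. 113. 113.]
[129. 128. 129. 124. 125. 125. 126. 124. 123. 119.  96.  94. 135. 139. 138. 137. 137. 137. 138. 123.  57.  41.  60.  75.  77.  75.  70.  75.  72.  71.  90. 108. 109. 109. 109.]
```

View pics/w8c.png

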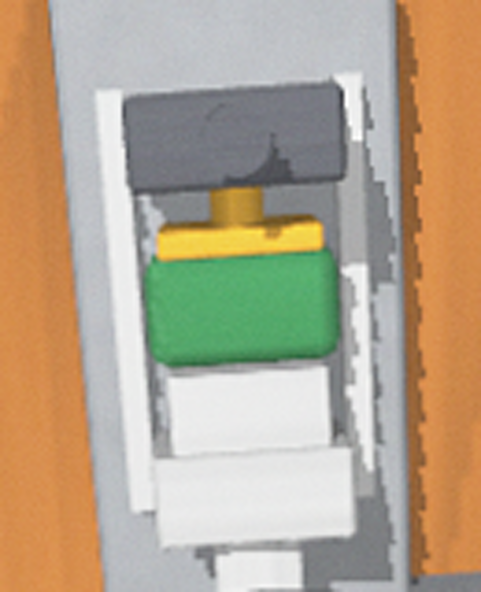

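Request:
move_arm(steps=[{"fingers": 35, "translation": [14.7, -9.7, 0], "turn": -0.128}, {"fingers": 35, "translation": [14.7, -9.7, 0], "turn": -0.128}, {"fingers": 35, "translation": [14.7, -9.7, 0], "turn": -0.128}, {"fingers": 35, "translation": [14.7, -9.7, 0], "turn": -0.128}, {"fingers": 35, "translation": [14.7, -9.7, 0], "turn": -0.128}, {"fingers": 35, "translation": [0, 0, 0], "turn": 0}, {"fingers": 35, "translation": [0, 0, 0], "turn": 0}], newtons=20)

```text
t: 18.75
eef_pos: [0.578, -0.0287, 0.1911]
tool_rot: [-0.0, 0.945, -0.327, -0.0]
contact_force: [-0.5, 0.2, 0.8]
gripper_width: 0.41
```

```bash
python3 look.py w9
```

```text
18.75 [ 0.578  -0.0287  0.1911] [-0.      0.9451 -0.3269 -0.0004] [-0.4553  0.2051  0.7761] [ 0.0072  0.0396 -0.0172] 0.41019629260185914
wheel_axis 0.64 [321.0, 311.4] [ 0.5189 -0.1024  0.096 ]
handle_top 0.59 [322.6, 253.4] [ 0.5641 -0.0472  0.135 ]
pointer 0.6 [390.4, 236.3] [ 0.5986 -0.0884  0.084 ]
index_mark 0.66 [325.6, 214.8] [ 0.5686 -0.045   0.078 ]
index_post_top 0.88 [321.5, 214.7] [ 0.5787 -0.0275  0.131 ]
stone 0.67 [214.4, 144.7] [0.518  0.0528 0.02  ]
```

View pics/w9.png

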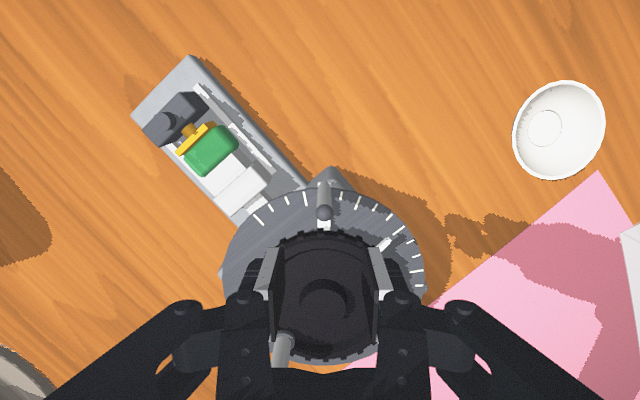

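Request:
move_arm(steps=[{"fingers": 35, "translation": [0.5, 0.5, -30], "turn": 0}, {"fingers": 35, "translation": [0, 0, -30], "turn": 0}, {"fingers": 35, "translation": [0, 0, -28], "turn": 0}, {"fingers": 35, "translation": [0, 0, 0], "turn": 0}, {"fingers": 5, "translation": [0, 0, 0], "turn": 0}, {"fingers": 5, "translation": [0, 0, 0], "turn": 0}, {"fingers": 5, "translation": [0, 0, 0], "turn": 0}, {"fingers": 5, "translation": [0, 0, 0], "turn": 0}], newtons=20)

```text
t: 20.1
eef_pos: [0.5801, -0.0288, 0.1046]
tool_rot: [-0.0, 0.945, -0.328, 0.001]
contact_force: [-1.3, 0.6, 5.9]
gripper_width: 0.107
```

```bash
python3 look.py w10;python3 - <<'E'
import numpy as np
A=np.array([521.5,-102.2])
for r,a0 in ((92,.908),):
  p=lambda a:A+r*np.array([np.cos(a),np.sin(a)])
  pr=p(a0);print(pr)
  for a in np.arange(a0-.1,.0,-.1): print(round(a,3),(p(a)-pr).round(1),p(a).round(1));pr=p(a)
E
```

```text
20.1 [ 0.5801 -0.0288  0.1046] [-0.0004  0.9446 -0.3283  0.0011] [-1.2634  0.6005  5.9222] [ 0.0571  0.124  -0.0241] 0.10698107073140352
pointer 0.32 [323.7, 268.5] [ 0.5724 -0.0403  0.084 ]
pointer 0.22 [601.3, 143.2] [ 0.7214 -0.0727  0.084 ]
index_mark 0.81 [321.7, 268.6] [ 0.5695 -0.0424  0.078 ]
index_post_top 0.66 [325.1, 298.6] [ 0.5808 -0.0304  0.131 ]
stone 0.75 [175.2, 166.5] [0.5196 0.0531 0.02  ]
[578.10976462 -29.67873036]
0.808 [ 7. -6.] [585.1 -35.7]
0.708 [ 6.3 -6.7] [591.4 -42.4]
0.608 [ 5.6 -7.3] [597.  -49.6]
0.508 [ 4.9 -7.8] [601.9 -57.4]
0.408 [ 4.1 -8.2] [605.9 -65.7]
0.308 [ 3.2 -8.6] [609.2 -74.3]
0.208 [ 2.3 -8.9] [611.5 -83.2]
0.108 [ 1.4 -9.1] [613.  -92.3]
0.008 [ 0.5 -9.2] [ 613.5 -101.5]
```

View pics/w10.png

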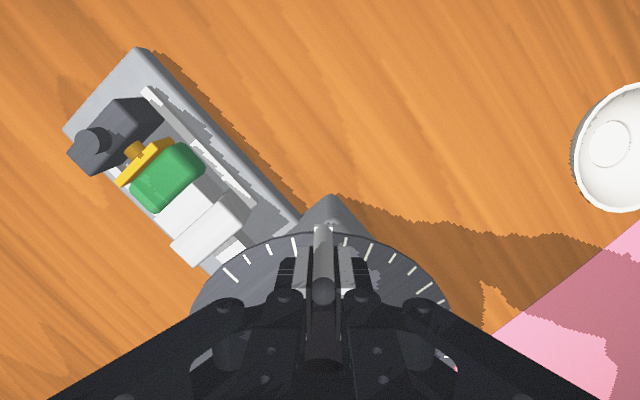

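Request:
move_arm(steps=[{"fingers": 5, "translation": [7.0, -6.2, 0], "turn": -0.1}, {"fingers": 5, "translation": [6.4, -6.9, 0], "turn": -0.1}, {"fingers": 5, "translation": [5.6, -7.5, 0], "turn": -0.1}, {"fingers": 5, "translation": [4.9, -8.0, 0], "turn": -0.1}, {"fingers": 5, "translation": [4.1, -8.4, 0], "turn": -0.1}, {"fingers": 5, "translation": [3.2, -8.8, 0], "turn": -0.1}, {"fingers": 5, "translation": [0, 0, 0], "turn": 0}])

```text
t: 21.32
eef_pos: [0.6108, -0.076, 0.1046]
tool_rot: [0.0, 0.805, -0.594, 0.001]
contact_force: [-2.3, -1.3, 7.7]
gripper_width: 0.104
```

```bash
python3 look.py w11; python3 - <<'E'
from h import *
for c,b in (('top',(190,280,265,405)),('scene',(170,250,220,370))):
    im=snap(c,c+'11')[b[0]:b[1],b[2]:b[3]];cv2.imwrite(f'pics/{c}11c.png',cv2.resize(im,None,fx=5.3,fy=5.3,interpolation=cv2.INTER_CUBIC))
E
```

```text
21.325 [ 0.6108 -0.076   0.1046] [ 0.0001  0.8046 -0.5939  0.0008] [-2.3262 -1.2572  7.6534] [-0.2083  0.5068 -0.0052] 0.1041936393427897
index_mark 0.74 [320.7, 270.0] [ 0.5936 -0.0806  0.078 ]
index_post_top 0.59 [323.5, 299.0] [ 0.6104 -0.0769  0.131 ]
stone 0.74 [124.5, 267.5] [0.5196 0.0507 0.02  ]
```

View pics/w11.png

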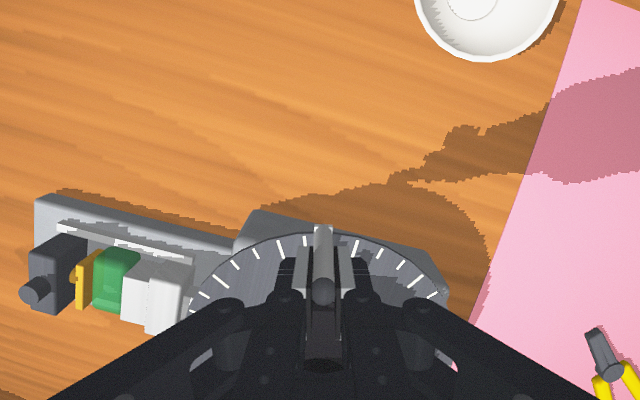

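View pics/scene11c.png

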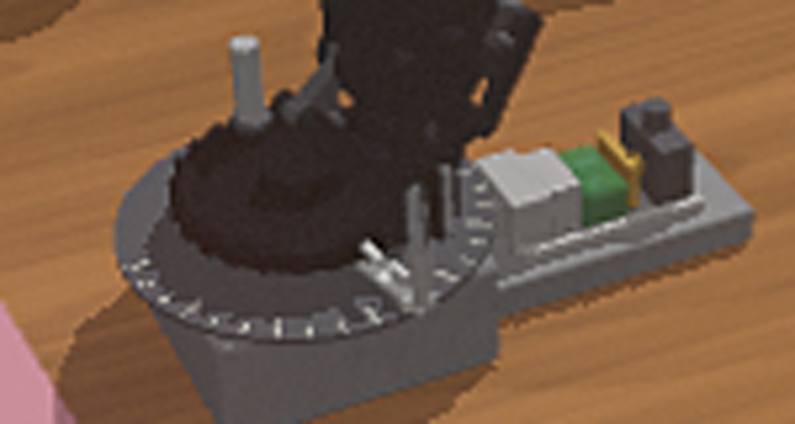

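Request:
move_arm(steps=[{"fingers": 5, "translation": [1.5, -5.9, 0], "turn": -0.065}, {"fingers": 5, "translation": [1.1, -5.9, 0], "turn": -0.065}, {"fingers": 5, "translation": [0, 0, 0], "turn": 0}, {"fingers": 30, "translation": [0, 0, 0], "turn": 0}, {"fingers": 30, "translation": [0, 0, 0], "turn": 0}, {"fingers": 30, "translation": [0, 0, 40], "turn": 0}, {"fingers": 30, "translation": [-10, -1, 40], "turn": 0}, {"fingers": 30, "translation": [-40, -6, 0], "turn": 0}, {"fingers": 30, "translation": [0, 0, 0], "turn": 0}, {"fingers": 30, "translation": [0, 0, 0], "turn": 0}])

```text
t: 23.02
eef_pos: [0.5632, -0.0933, 0.1833]
tool_rot: [-0.0, 0.765, -0.644, 0.0]
contact_force: [-0.1, 0.3, -0.0]
gripper_width: 0.351
```

```bash
python3 look.py w12; python3 - <<'E'
import cv2
im=cv2.imread('pics/w12.png')[60:260,200:440]
cv2.imwrite('pics/w12c.png',cv2.resize(im,None,fx=3,fy=3,interpolation=cv2.INTER_CUBIC))
E
```

```text
23.025 [ 0.5632 -0.0933  0.1833] [-0.0002  0.7652 -0.6438  0.0001] [-0.0539  0.2974 -0.0037] [-0.0246 -0.045  -0.0312] 0.3509584916079836
handle_top 0.81 [322.1, 353.2] [ 0.4707 -0.1093  0.135 ]
pointer 0.69 [326.3, 139.8] [ 0.6054 -0.0889  0.084 ]
pointer 0.58 [324.5, 153.3] [ 0.5959 -0.0892  0.084 ]
index_mark 0.95 [327.2, 150.3] [ 0.5973 -0.091   0.078 ]
index_post_top 0.71 [327.7, 140.4] [ 0.6119 -0.0881  0.131 ]
stone 0.95 [162.1, 197.9] [0.5177 0.0503 0.02  ]
```

View pics/w12c.png

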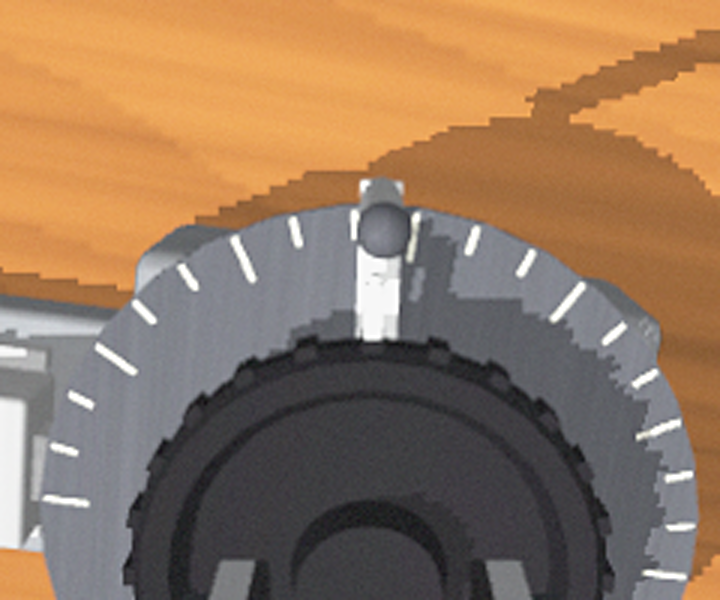

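Request:
move_arm(steps=[{"fingers": 20, "translation": [-25, -3, -10], "turn": 0}, {"fingers": 20, "translation": [-25, -3, -10], "turn": 0}, {"fingers": 20, "translation": [0, 0, 0], "turn": 0}, {"fingers": 20, "translation": [0, 0, 0], "turn": 0}])

```text
t: 23.88
eef_pos: [0.5141, -0.0993, 0.1638]
tool_rot: [-0.0, 0.765, -0.644, 0.001]
contact_force: [0.1, 0.2, 0.2]
gripper_width: 0.235
```

```bash
python3 look.py w13; python3 - <<'E'
import cv2
im=cv2.imread('pics/w13.png')
cv2.imwrite('pics/w13c.png',cv2.resize(im[30:130,270:380],None,fx=5.9,fy=5.9,interpolation=cv2.INTER_CUBIC))
E
```

```text
23.875 [ 0.5141 -0.0993  0.1638] [-0.0005  0.7652 -0.6437  0.0006] [0.1497 0.2291 0.2057] [ 0.0299 -0.0126 -0.0147] 0.23488820434189805
wheel_axis 0.78 [325.6, 203.7] [ 0.5209 -0.1004  0.096 ]
handle_top 0.74 [325.7, 308.5] [ 0.4712 -0.1089  0.135 ]
pointer 0.61 [325.9, 75.5] [ 0.5976 -0.0872  0.084 ]
index_mark 0.86 [329.3, 77.3] [ 0.597  -0.0895  0.078 ]
index_post_top 0.6 [333.2, 39.8] [ 0.6126 -0.0876  0.131 ]
stone 0.73 [147.3, 148.3] [0.5183 0.0502 0.02  ]
```

View pics/w13.png

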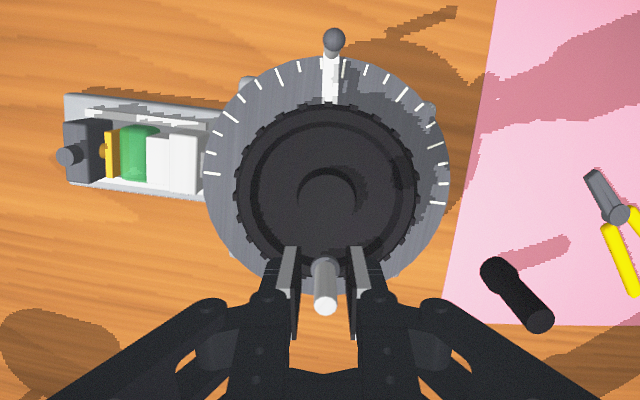

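View pics/w13c.png

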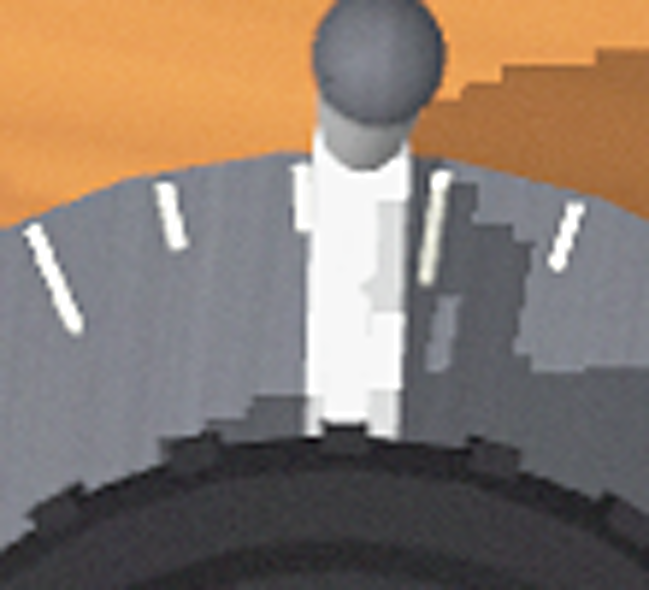

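```bash
python3 - <<'E'
import cv2,numpy as np
im=cv2.imread('pics/w13.png').astype(float)
c=im[45:110,305:355].mean(2)
e=np.clip((c-200)*255/55,0,255).astype(np.uint8)
cv2.imwrite('pics/w13e.png',cv2.resize(e,None,fx=9,fy=9,interpolation=cv2.INTER_NEAREST))
np.set_printoptions(linewidth=220)
for r in range(54,104,3): print(r,im[r,318:345].mean(1).astype(int))
E
```

```text
54 [157 159 157 156 149 243 242 169 170 170 170 166 160 156 149 142 133 128 120 113 171 142 109 111 110 115 112]
57 [128 126 152 176 152 238 249 249 246 201 156 151 148 141 133 128 114 146 253 255 252 166  89  94  99  91  92]
60 [131 159 248 249 228 239 248 247 247 247 248 248 249 249 249 249 248 247 247 248 251 173  89  94  82 247 255]
63 [132 155 248 250 242 238 247 247 247 247 247 247 247 247 247 248 249 249 250 252 241 138  92  94 113 220 233]
66 [135 122 246 250 242 239 247 247 247 247 247 247 247 247 248 242 219 218 219 222 183 118  91  86 184 227 211]
69 [135 133 156 175 196 247 248 247 247 247 246 246 247 247 247 244 225 219 220 223 167 102  90  94 213 235 162]
72 [135 135 138 130 189 249 248 247 247 247 246 246 247 247 248 241 218 219 220 224 169 101  85 159 221 216 131]
75 [138 135 134 131 223 250 248 247 247 245 246 247 247 247 248 243 218 220 220 224 156  88  84 191 230 169  98]
78 [140 135 134 129 222 250 248 247 247 247 247 247 245 222 215 220 221 220 220 225 159  89  88 120 129 106  89]
81 [136 138 138 129 222 249 248 247 247 247 247 247 247 248 241 219 220 220 222 208 138  91  91  92  92  89 121]
84 [136 137 136 131 243 250 247 247 247 247 247 247 247 247 235 246 248 248 249 253 191  85  93  94  89 116 135]
87 [139 138 137 124 243 250 247 247 247 247 247 247 247 247 247 247 247 247 249 247 152  84  93  95  89 119 133]
90 [138 138 139 127 243 249 246 246 247 247 247 247 247 247 247 247 247 247 250 240 120  88  91  90 118 134 134]
93 [140 137 133 155 246 249 244 244 247 247 247 247 247 245 246 247 247 247 250 241 111  90  93  92  96  98  99]
96 [142 141 135 160 250 252 246 245 247 247 247 247 247 246 233 217 219 220 223 162  84  95  92  93  96  95  96]
99 [ 94  98  89 130 198 221 224 248 249 248 248 248 249 246 226 222 220 222 228 167  85  93  92  95  96  98 100]
102 [ 96 103  93 128 203 214 140  45  42  45  44  48  47  41 144 219 228 226 214 144  91  94  95  92 100  96  98]
```

View pics/w13e.png

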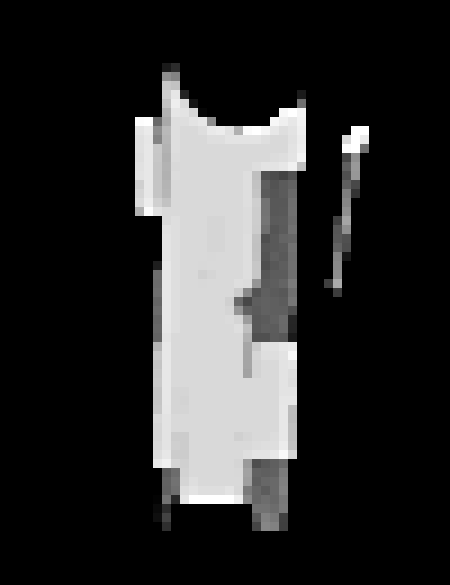

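Request:
move_arm(steps=[{"fingers": 10, "translation": [3, -2, -25], "turn": 0}, {"fingers": 10, "translation": [2, -2, -25], "turn": 0}, {"fingers": 10, "translation": [0, 0, 0], "turn": 0}, {"fingers": 10, "translation": [0, 0, 0], "turn": 0}])

```text
t: 24.72
eef_pos: [0.5184, -0.1034, 0.114]
tool_rot: [-0.0, 0.765, -0.644, 0.0]
contact_force: [-0.2, -0.7, -0.2]
gripper_width: 0.117
```

```bash
cat > z.py <<'E'
import sys
from look import *
t=sys.argv[1];b=[int(v) for v in sys.argv[2:6]]
im,cal=look(t,['pointer','index_mark','index_post_top','wheel_axis'])
c=im[b[0]:b[1],b[2]:b[3]]
k=int(min(790/c.shape[1],590/c.shape[0]))
lut=np.clip(255*(np.arange(256)/255.)**2.5,0,255).astype(np.uint8)
cv2.imwrite(f'pics/{t}c.png',cv2.resize(cv2.LUT(c,lut),None,fx=k,fy=k,interpolation=cv2.INTER_NEAREST))
E
python3 z.py w14 0 120 260 390
```

```text
24.725 [ 0.5184 -0.1034  0.114 ] [-0.0002  0.7652 -0.6438  0.0003] [-0.2185 -0.6831 -0.1663] [-0.0199 -0.0315  0.0486] 0.1166520635477002
wheel_axis 0.7 [320.0, 242.0] [ 0.5212 -0.1019  0.096 ]
pointer 0.87 [318.6, 83.7] [ 0.596  -0.0884  0.084 ]
index_mark 0.65 [321.4, 83.3] [ 0.5965 -0.0896  0.078 ]
index_post_top 0.63 [321.5, 30.7] [ 0.6128 -0.0871  0.131 ]
```

View pics/w14.png

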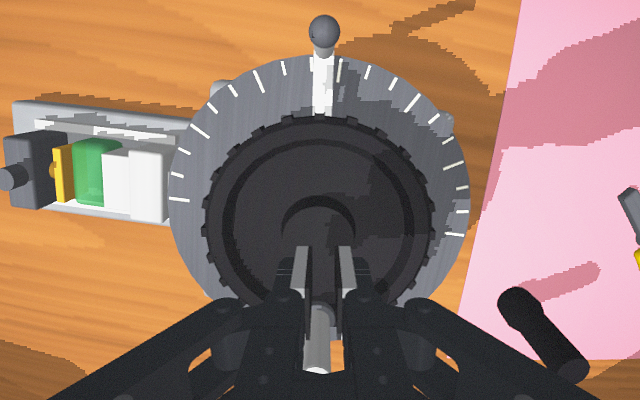

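View pics/w14c.png

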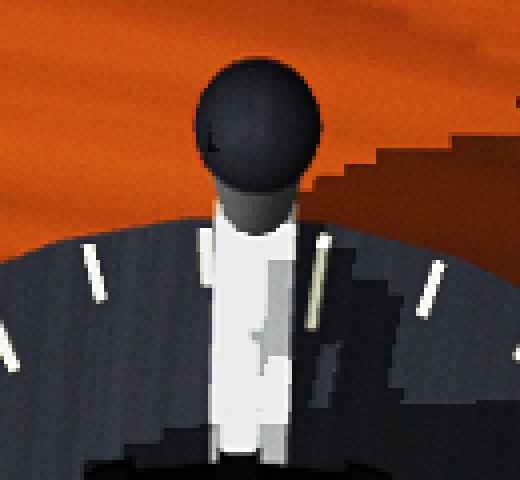

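```bash
python3 - <<'E'
import cv2,numpy as np
im=cv2.imread('pics/w14.png').astype(float).mean(2)
c=im[50:122,305:340]
e=np.clip((c-205)*255/50,0,255).astype(np.uint8)
cv2.imwrite('pics/w14e.png',cv2.resize(e,None,fx=8,fy=8,interpolation=cv2.INTER_NEAREST))
np.set_printoptions(linewidth=220)
for r in range(56,118,2): print(r,im[r,309:337].astype(int))
E
```

```text
56 [131 124 123 122 198 249 248 249 248 210 159 156 154 150 147 139 132 128 121 116 134 248 254 253 243 143  88  91]
58 [177 250 251 249 217 247 248 247 247 249 252 253 237 165 131 127 152 203 241 253 251 248 248 250 247 148  87 100]
60 [177 248 249 247 215 247 247 247 247 247 247 247 248 248 248 249 248 248 248 247 247 247 247 250 234 111  95  97]
62 [177 249 249 247 218 247 247 247 247 247 247 247 247 247 247 247 247 247 247 247 247 247 247 250 236 109  90  93]
64 [150 242 250 247 234 246 247 247 247 247 247 247 247 247 247 247 247 248 248 249 249 249 250 253 234 117  94  95]
66 [147 243 250 246 241 247 247 247 247 247 247 247 247 247 247 247 248 244 218 218 219 218 218 222 159  85  93 101]
68 [126 233 250 246 243 247 247 247 247 247 247 247 247 247 247 247 248 244 219 219 219 217 218 223 161  93  97  95]
70 [128 228 254 249 246 247 247 247 247 247 247 247 247 247 247 247 248 244 219 218 218 218 220 225 163  92  96  90]
72 [134 131 128 121 231 249 247 247 247 247 247 247 247 247 247 247 248 244 218 221 218 218 218 207 142  91  90  89]
74 [134 139 133 126 233 250 247 247 247 247 247
[... 1835 characters left out ...]
1  90  90 144 207 213 243 247 247 247 247 247 247 247 247 239 216 219 220 219 220 221 196 126  87  96  99  94]
108 [102  98  90 168 225 218 244 248 247 247 247 247 247 247 247 240 220 222 221 221 225 226 194 120  90  92  97  90]
110 [ 99  94  86 172 225 218 244 248 247 247 247 247 247 248 248 235 220 223 220 221 223 225 184 104  92  97  98  94]
112 [102  95  90 169 225 172 217 255 255 255 254 254 255 255 240 136 187 225 223 223 225 224 185 103  96  94  93  93]
114 [ 97  97  91 174 231 171  43  52  43  44  53  47  48  44  43 110 202 231 227 227 226 229 186 107  91  92  92  95]
116 [ 37  34  27  22  25  37  57  61  58  58  62  62  51  60  56  48  30  45  63  60  89 138 121  75  82  85  86  85]
```

View pics/w14e.png

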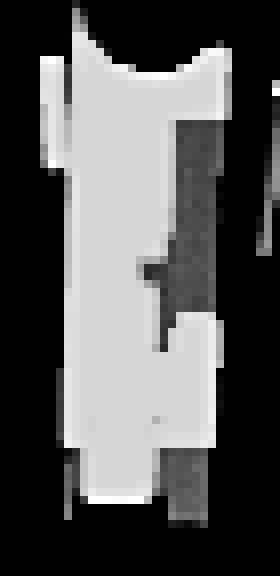

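```bash
python3 - <<'E'
from h import *
cal=calibration('wrist');A=np.array([.5212,-.102])
print(-cv2.Rodrigues(cal['rvec'])[0].T@np.array(cal['tvec']).ravel())
for n,xy,z in(('ptr',(319.8,108),.084),('ptr',(319.9,88),.084),('arm',(321.7,108),.07),('arm',(322.3,92),.07),('arm92 z.065',(322.3,92),.065),('arm',(322.8,74),.07),('ball',(324.5,31),.1255),('ptr net',(318.6,83.7),.084),('mark net',(321.4,83.3),.078)):
    w=atz('wrist',xy,z,cal)[:2];v=w-A;print(n,w.round(4),np.hypot(*v).round(4),np.arctan2(v[1],v[0]).round(4))
c=cv2.imread('pics/w14.png')
g=c[10:52,300:350].min(2) if 0 else cv2.cvtColor(c[8:52,300:350],cv2.COLOR_BGR2HSV)[:,:,1]
m=(g<100).astype(np.uint8);mm=cv2.moments(m[:34]);print(mm['m10']/mm['m00']+300,mm['m01']/mm['m00']+8)
E
```

```text
[ 0.59504983 -0.09068313  0.25725687]
ptr [ 0.585  -0.0909] 0.0648 0.1718
ptr [ 0.5942 -0.0894] 0.0741 0.1708
arm [ 0.5844 -0.0919] 0.064 0.1582
arm [ 0.5924 -0.0909] 0.0721 0.1553
arm92 z.065 [ 0.5923 -0.0909] 0.072 0.1554
arm [ 0.6012 -0.0896] 0.0809 0.154
ball [ 0.6137 -0.088 ] 0.0935 0.1499
ptr net [ 0.596  -0.0885] 0.0761 0.1789
mark net [ 0.5965 -0.0897] 0.0763 0.1618
323.94101123595505 29.209269662921347
```

Request:
move_arm(steps=[{"fingers": 30, "translation": [0, 0, 35], "turn": 0}, {"fingers": 30, "translation": [0, 0, 35], "turn": 0}, {"fingers": 30, "translation": [32, 6, 0], "turn": 0}, {"fingers": 30, "translation": [32, 6, 0], "turn": 0}, {"fingers": 30, "translation": [31, 5, 0], "turn": 0}, {"fingers": 30, "translation": [0, 0, 0], "turn": 0}, {"fingers": 30, "translation": [0, 0, 0], "turn": 0}])

```text
t: 25.85
eef_pos: [0.6122, -0.0867, 0.1832]
tool_rot: [0.0, 0.765, -0.644, -0.0]
contact_force: [-1.0, 0.0, 0.2]
gripper_width: 0.354
```

Request:
move_arm(steps=[{"fingers": 30, "translation": [1, 0.4, -28], "turn": 0}, {"fingers": 30, "translation": [0, 0, -28], "turn": 0}, {"fingers": 30, "translation": [0, 0, -22], "turn": 0}, {"fingers": 30, "translation": [0, 0, 0], "turn": 0}, {"fingers": 5, "translation": [0, 0, 0], "turn": 0}, {"fingers": 5, "translation": [0, 0, 0], "turn": 0}, {"fingers": 5, "translation": [0, 0, 0], "turn": 0}, {"fingers": 5, "translation": [0, 0, 0], "turn": 0}], newtons=20)

```text
t: 26.85
eef_pos: [0.6143, -0.0864, 0.1065]
tool_rot: [-0.0, 0.765, -0.644, 0.001]
contact_force: [-2.6, -0.4, 6.3]
gripper_width: 0.101
```

Request:
move_arm(steps=[{"fingers": 30, "translation": [0, 0.2, 0], "turn": 0}, {"fingers": 30, "translation": [0, 0, 0], "turn": 0}, {"fingers": 30, "translation": [0, 0, 40], "turn": 0}, {"fingers": 30, "translation": [0, 0, 38], "turn": 0}, {"fingers": 30, "translation": [-32, -6, 0], "turn": 0}, {"fingers": 20, "translation": [-32, -6, 0], "turn": 0}, {"fingers": 10, "translation": [-31, -5, 0], "turn": 0}, {"fingers": 10, "translation": [0, 0, -35], "turn": 0}, {"fingers": 10, "translation": [0, 0, -35], "turn": 0}, {"fingers": 10, "translation": [0, 0, 0], "turn": 0}])

```text
t: 28.1
eef_pos: [0.5169, -0.1026, 0.1113]
tool_rot: [0.001, 0.765, -0.644, -0.002]
contact_force: [0.0, 0.4, -0.3]
gripper_width: 0.115
```

Request:
move_arm(steps=[{"fingers": 10, "translation": [0, 0, 0], "turn": 0}, {"fingers": 10, "translation": [0, 0, 0], "turn": 0}])

```text
t: 28.35
eef_pos: [0.52, -0.103, 0.1147]
tool_rot: [-0.001, 0.765, -0.644, 0.001]
contact_force: [0.4, 0.7, 0.4]
gripper_width: 0.116
```

```bash
python3 z.py w15 0 120 260 390; python3 - <<'E'
import cv2,numpy as np
im=cv2.imread('pics/w15.png').astype(float).mean(2)
c=im[50:122,305:340]
e=np.clip((c-205)*255/50,0,255).astype(np.uint8)
cv2.imwrite('pics/w15e.png',cv2.resize(e,None,fx=8,fy=8,interpolation=cv2.INTER_NEAREST))
np.set_printoptions(linewidth=220)
for r in range(60,118,2): print(r,im[r,309:337].astype(int))
E
```

```text
28.35 [ 0.52   -0.103   0.1147] [-0.0007  0.7651 -0.6439  0.0011] [0.3906 0.7319 0.403 ] [ 0.0093  0.0219 -0.0102] 0.1156218421755282
wheel_axis 0.74 [318.8, 243.5] [ 0.5217 -0.1011  0.096 ]
pointer 0.84 [319.3, 81.8] [ 0.5987 -0.0881  0.084 ]
index_mark 0.97 [323.6, 88.3] [ 0.5961 -0.0906  0.078 ]
index_post_top 0.97 [320.8, 35.9] [ 0.613  -0.0866  0.131 ]
60 [128 125 117 201 248 248 249 248 186 158 155 155 149 146 139 133 125 124 107 186 255 254 255 239 112  90  91  94]
62 [147 243 251 248 247 247 247 247 249 250 250 242 188 154 148 212 234 254 253 250 248 247 250 237 111  89  95  95]
64 [124 233 250 247 247 247 247 247 247 247 247 247 248 248 248 248 247 247 247 247 247 247 250 237 113  89  94  93]
66 [128 233 251 247 247 247 247 247 247 247 247 247 247 247 247 247 247 247 247 247 247 247 251 228  78  91  98  98]
68 [129 230 251 248 247 247 247 247 247 247 247 247 247 247 247 247 247 247 248 248 248 249 253 222  80  90  95  95]
70 [127 215 250 248 247 247 247 247 247 247 247 247 247 247 247 247 248 245 218 218 217 219 223 164  87  93  95  98]
72 [125 216 251 248 247 247 247 247 24
[... 1961 characters left out ...]
7 132 188 248 248 247 245 245 247 247 247 247 247 247 247 242 244 247 247 247 248 251 207  81  95  94  91  93]
108 [138 135 190 250 249 248 246 245 247 247 247 247 247 247 247 248 248 249 249 249 250 252 200  87  91  93  92  94]
110 [ 97  88 122 190 219 213 230 246 247 247 247 247 247 247 248 245 220 221 221 220 225 211 149  90  92  96  94  91]
112 [ 96  93 127 194 221 217 232 247 247 247 247 247 247 247 248 245 217 221 222 222 223 216 149  87  90  96  96  93]
114 [ 99  95 126 196 222 214 227 248 248 247 247 247 247 247 249 245 217 222 223 222 224 199 127  90  92  93  93  93]
116 [ 97  91 129 195 225 197 148 232 255 255 255 255 255 255 250 166 172 226 224 223 225 199 126  91  95  96  93  90]
```

View pics/w15e.png

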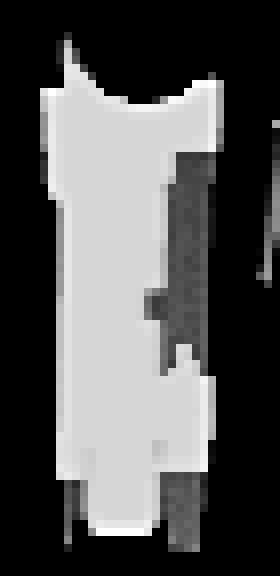

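View pics/w15c.png

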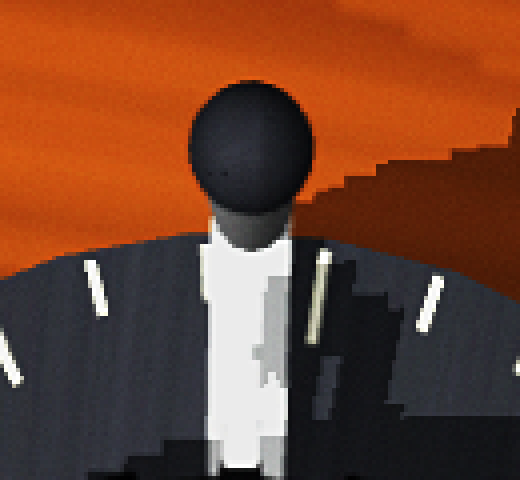

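Request:
move_arm(steps=[{"fingers": 10, "translation": [0, 0, 0], "turn": 0}, {"fingers": 10, "translation": [0, 0, 0], "turn": 0}])

```text
t: 28.85
eef_pos: [0.5189, -0.1028, 0.1133]
tool_rot: [-0.0, 0.765, -0.644, 0.0]
contact_force: [-0.6, -0.5, 0.2]
gripper_width: 0.117
```

```bash
cat > an.py <<'E'
from look import *
import sys
im,cal=look(sys.argv[1],['pointer','index_mark'])
g=im.astype(float).mean(2);A=np.array([.5212,-.102])
print('cam',-cv2.Rodrigues(cal['rvec'])[0].T@np.array(cal['tvec']).ravel())
def cross(row,c0,c1,th):  # first crossing going c0->c1 
    s=1 if c1>c0 else -1
    for c in range(c0,c1,s):
        a,b=g[row,c],g[row,c+s]
        if (a-th)*(b-th)<0: return c+s*(a-th)/(a-b)
def ang(c,r,z):
    v=atz('wrist',(c,r),z,cal)[:2]-A;return np.hypot(*v),np.arctan2(v[1],v[0])
for r in range(64,118,2):
    l=cross(r,322,300,170);h=cross(r,322,345,165)
    pl=cross(r,320,300,234);pr=cross(r,320,345,234)
    if None in(l,h,pl,pr): continue
    print(r,'arm %.2f %.2f mid %.2f'%(l,h,(l+h)/2),'r %.4f ang %.4f'%ang((l+h)/2,r,.07),'| ptr %.2f %.2f mid %.2f'%(pl,pr,(pl+pr)/2),'ang %.4f'%ang((pl+pr)/2,r,.084)[1])
E
python3 an.py w16
```

```text
28.85 [ 0.5189 -0.1028  0.1133] [-0.      0.7652 -0.6438  0.    ] [-0.6388 -0.5175  0.2154] [-0.0098 -0.0018 -0.0885] 0.11652399786599689
pointer 0.61 [320.0, 81.6] [ 0.5976 -0.0884  0.084 ]
index_mark 0.73 [323.5, 83.3] [ 0.5971 -0.0901  0.078 ]
cam [ 0.5958 -0.0901  0.2564]
64 arm 309.85 333.23 mid 321.54 r 0.0863 ang 0.1685 | ptr 310.78 332.28 mid 321.53 ang 0.1678
66 arm 309.89 332.59 mid 321.24 r 0.0853 ang 0.1702 | ptr 310.79 327.37 mid 319.08 ang 0.1813
68 arm 310.23 332.54 mid 321.38 r 0.0844 ang 0.1694 | ptr 310.90 327.42 mid 319.16 ang 0.1810
70 arm 310.20 332.36 mid 321.28 r 0.0834 ang 0.1700 | ptr 310.88 326.06 mid 318.47 ang 0.1850
72 arm 310.41 332.36 mid 321.39 r 0.0824 ang 0.1693 | ptr 311.84 326.16 mid 319.00 ang 0.1821
74 arm 311.91 332.38 mid 322.14 r 0.0815 ang 0.1646 | ptr 312.82 326.41 mid 319.61 ang 0.1787
76 arm 311.79 332.26 mid 322.03 r 0.0805 ang 0.1652 | ptr 312.80 326.02 mid 319.41 ang 0.1800
80 arm 311.76 332.19 mid 321.97 r 0.0785 ang 0.1655 | ptr 312.80 326.02 mid 319.41 ang 0.1803
82 arm 311.52 332.15 mid 321.83 r 0.0776 ang 0.1663 | ptr 312.63 325.62
[... 739 characters left out ...]
312.52 331.39 mid 321.95 ang 0.1643
100 arm 311.36 331.95 mid 321.66 r 0.0686 ang 0.1670 | ptr 311.96 331.16 mid 321.56 ang 0.1670
102 arm 311.37 331.96 mid 321.67 r 0.0676 ang 0.1669 | ptr 311.96 331.18 mid 321.57 ang 0.1669
104 arm 311.39 332.04 mid 321.71 r 0.0666 ang 0.1665 | ptr 311.96 331.19 mid 321.58 ang 0.1668
106 arm 311.37 331.95 mid 321.66 r 0.0656 ang 0.1668 | ptr 311.93 331.17 mid 321.55 ang 0.1669
108 arm 312.05 331.25 mid 321.65 r 0.0646 ang 0.1669 | ptr 315.66 325.05 mid 320.36 ang 0.1756
110 arm 312.01 331.25 mid 321.63 r 0.0636 ang 0.1669 | ptr 315.66 325.12 mid 320.39 ang 0.1754
112 arm 312.04 331.26 mid 321.65 r 0.0625 ang 0.1667 | ptr 315.73 324.79 mid 320.26 ang 0.1765
```

Request:
move_arm(steps=[{"fingers": 30, "translation": [0, 0, 35], "turn": 0}, {"fingers": 30, "translation": [0, 0, 35], "turn": 0}, {"fingers": 30, "translation": [32, 6, 0], "turn": 0}, {"fingers": 30, "translation": [32, 6, 0], "turn": 0}, {"fingers": 30, "translation": [31, 5, 0], "turn": 0.01}, {"fingers": 30, "translation": [0, 0, 0], "turn": 0}, {"fingers": 30, "translation": [0, 0, 0], "turn": 0}])

```text
t: 29.88
eef_pos: [0.613, -0.0861, 0.1829]
tool_rot: [0.0, 0.768, -0.64, -0.0]
contact_force: [0.5, -0.2, 1.0]
gripper_width: 0.35
```

Request:
move_arm(steps=[{"fingers": 30, "translation": [0, 0.8, -28], "turn": 0}, {"fingers": 30, "translation": [0, 0, -28], "turn": 0}, {"fingers": 30, "translation": [0, 0, -22], "turn": 0}, {"fingers": 30, "translation": [0, 0, 0], "turn": 0}, {"fingers": 5, "translation": [0, 0, 0], "turn": 0}, {"fingers": 5, "translation": [0, 0, 0], "turn": 0}, {"fingers": 5, "translation": [0, 0, 0], "turn": 0}, {"fingers": 5, "translation": [0, 0, 0], "turn": 0}], newtons=20)

```text
t: 30.88
eef_pos: [0.6142, -0.0854, 0.1064]
tool_rot: [-0.0, 0.768, -0.64, 0.001]
contact_force: [-2.7, -0.9, 6.3]
gripper_width: 0.103
```

Request:
move_arm(steps=[{"fingers": 30, "translation": [0, 0, 0], "turn": 0}, {"fingers": 30, "translation": [0, 0, 0], "turn": 0}, {"fingers": 30, "translation": [0, 0, 40], "turn": 0}, {"fingers": 30, "translation": [0, 0, 38], "turn": 0}, {"fingers": 30, "translation": [-32, -6, 0], "turn": 0}, {"fingers": 20, "translation": [-32, -6, 0], "turn": 0}, {"fingers": 10, "translation": [-31, -6, 0], "turn": 0}, {"fingers": 10, "translation": [0, 0, -35], "turn": 0}, {"fingers": 10, "translation": [0, 0, -35], "turn": 0}, {"fingers": 10, "translation": [0, 0, 0], "turn": 0}])

```text
t: 32.12
eef_pos: [0.5169, -0.1028, 0.1113]
tool_rot: [0.001, 0.768, -0.64, -0.002]
contact_force: [-1.3, -0.3, 0.5]
gripper_width: 0.116
```

Request:
move_arm(steps=[{"fingers": 10, "translation": [0, 0, 0], "turn": 0}, {"fingers": 10, "translation": [0, 0, 0], "turn": 0}, {"fingers": 10, "translation": [0, 0, 0], "turn": 0}, {"fingers": 10, "translation": [0, 0, 0], "turn": 0}])

```text
t: 32.62
eef_pos: [0.5192, -0.1031, 0.1138]
tool_rot: [-0.0, 0.768, -0.64, 0.0]
contact_force: [0.1, 0.2, 0.3]
gripper_width: 0.118
```

```bash
python3 an.py w17|egrep -v '^(6|7|80|82)'; python3 -c "
import cv2
im=cv2.imread('pics/w17.png')
cv2.imwrite('pics/w17c.png',cv2.resize(im[10:120,260:390],None,fx=5,fy=5,interpolation=cv2.INTER_CUBIC))"
```

```text
32.625 [ 0.5192 -0.1031  0.1138] [-0.0002  0.7683 -0.64    0.0004] [0.1    0.1835 0.3215] [-0.0696  0.0141 -0.0418] 0.11783080195860289
pointer 0.94 [320.4, 82.5] [ 0.5974 -0.0881  0.084 ]
pointer 0.17 [510.5, 304.2] [ 0.4965 -0.2207  0.084 ]
index_mark 0.78 [322.9, 84.3] [ 0.5968 -0.0894  0.078 ]
cam [ 0.5958 -0.0896  0.257 ]
84 arm 311.20 331.39 mid 321.30 r 0.0769 ang 0.1760 | ptr 311.90 324.56 mid 318.23 ang 0.1941
86 arm 311.15 331.40 mid 321.28 r 0.0759 ang 0.1761 | ptr 311.91 324.53 mid 318.22 ang 0.1943
88 arm 311.18 331.26 mid 321.22 r 0.0749 ang 0.1764 | ptr 311.91 326.42 mid 319.16 ang 0.1886
90 arm 311.16 331.20 mid 321.18 r 0.0739 ang 0.1767 | ptr 311.90 326.27 mid 319.08 ang 0.1892
92 arm 311.16 331.22 mid 321.19 r 0.0729 ang 0.1765 | ptr 311.89 328.41 mid 320.15 ang 0.1824
94 arm 311.15 331.17 mid 321.16 r 0.0719 ang 0.1767 | ptr 311.89 328.36 mid 320.13 ang 0.1826
96 arm 310.72 331.49 mid 321.10 r 0.0709 ang 0.1771 | ptr 311.78 331.04 mid 321.41 ang 0.1741
98 arm 310.74 331.48 mid 321.11 r 0.0699 ang 0.1770 | ptr 311.77 331.04 mid 321.41 ang 0.1740
100 arm 310.71 331.49 mid 321.10 r 0.0689 ang 0.1770 | ptr 311.76 331.05 mid 321.40 ang 0.1739
102 arm 310.74 331.49 mid 321.12 r 0.0679 ang 0.1768 | ptr 311.78 331.05 mid 321.42 ang 0.1738
104 arm 310.75 331.34 mid 321.05 r 0.0669 ang 0.1773 | ptr 311.78 330.39 mid 321.08 ang 0.1760
106 arm 310.68 331.36 mid 321.02 r 0.0659 ang 0.1775 | ptr 311.75 330.43 mid 321.09 ang 0.1759
108 arm 311.69 330.69 mid 321.19 r 0.0649 ang 0.1760 | ptr 316.53 325.58 mid 321.06 ang 0.1761
110 arm 311.64 330.76 mid 321.20 r 0.0638 ang 0.1759 | ptr 316.44 325.67 mid 321.05 ang 0.1761
112 arm 311.34 330.71 mid 321.02 r 0.0628 ang 0.1773 | ptr 316.52 325.67 mid 321.10 ang 0.1757
114 arm 316.39 325.73 mid 321.06 r 0.0618 ang 0.1769 | ptr 317.34 324.78 mid 321.06 ang 0.1759
```

View pics/w17c.png

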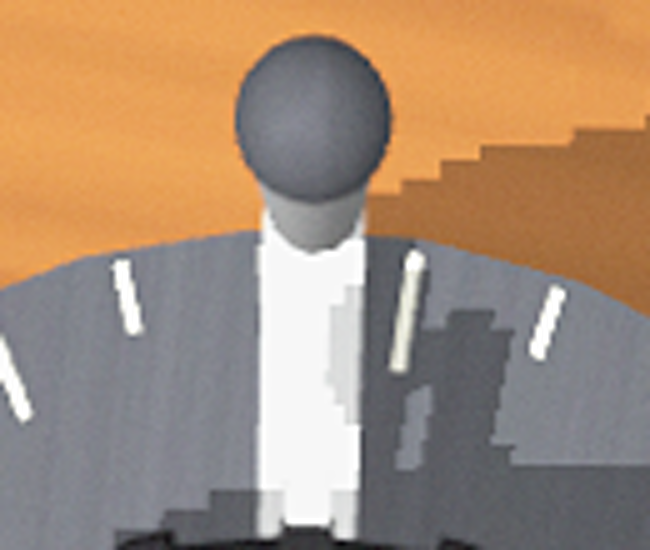

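Request:
move_arm(steps=[{"fingers": 20, "translation": [0, 0, 40], "turn": 0}, {"fingers": 30, "translation": [0, 0, 38], "turn": 0}, {"fingers": 30, "translation": [-2, 17, 0], "turn": 0.17}, {"fingers": 30, "translation": [-2, 17, 0], "turn": 0.17}, {"fingers": 30, "translation": [-2, 17, 0], "turn": 0.17}, {"fingers": 30, "translation": [-2, 17, 0], "turn": 0.17}, {"fingers": 30, "translation": [-2, 17, 0], "turn": 0.17}, {"fingers": 30, "translation": [-2, 17, 0], "turn": 0.17}, {"fingers": 30, "translation": [-2, 17, 0], "turn": 0.17}, {"fingers": 30, "translation": [0, 3, 0], "turn": 0.165}])

```text
t: 34.02
eef_pos: [0.5046, 0.0204, 0.1914]
tool_rot: [-0.0, 1.0, -0.013, 0.0]
contact_force: [-0.8, 0.6, 0.9]
gripper_width: 0.352
```

Request:
move_arm(steps=[{"fingers": 30, "translation": [0, 0, 0], "turn": 0}, {"fingers": 30, "translation": [0, 0, 0], "turn": 0}, {"fingers": 30, "translation": [0, 0, 0], "turn": 0}])

```text
t: 34.4
eef_pos: [0.5049, 0.0185, 0.1913]
tool_rot: [0.0, 1.0, -0.018, -0.0]
contact_force: [0.5, 0.5, 0.7]
gripper_width: 0.352
```

```bash
python3 - <<'E'
from look import *
im,cal=look('w18',['stone'])
np.set_printoptions(precision=0,suppress=True,linewidth=200)
for cols in (range(346,353),range(316,323)):
    print(im[95:140,list(cols)].astype(float).mean(1)[:,0])
snap('scene','sEnd')
cv2.imwrite('pics/w18c.png',cv2.resize(im[60:220,270:400],None,fx=3.7,fy=3.7,interpolation=cv2.INTER_CUBIC))
E
```

```text
34.4 [0.5049 0.0185 0.1913] [ 0.0001  0.9998 -0.0182 -0.    ] [0.5255 0.4712 0.7292] [0.0256 0.0247 0.009 ] 0.3517079993260228
stone 0.84 [334.7, 138.3] [0.5171 0.0502 0.02  ]
[131. 130. 131. 126. 124. 124. 126. 119. 114. 113. 113. 109.  88.  89. 135. 136. 136. 134. 134. 135. 136. 125.  58.  36.  45.  62.  74.  75.  74.  75.  73.  69.  86. 107. 107. 112. 113. 115. 114.
 112. 110. 111. 112. 112. 110.]
[130. 129. 128. 127. 130. 127. 128. 126. 125. 125. 124. 125. 125. 122. 103.  92. 121. 139. 138. 136. 138. 137. 139. 129.  85.  37.  54.  68.  77.  73.  74.  73.  73.  69.  84. 107. 108. 108. 109.
 111. 111. 110. 110. 110. 109.]
```

View pics/w18c.png

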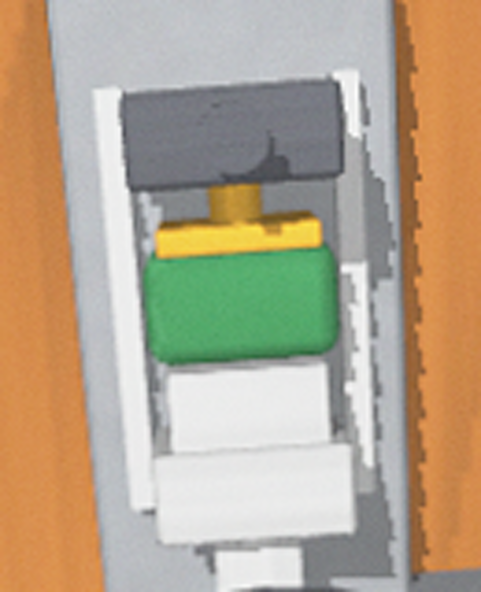

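View pics/sEnd.png

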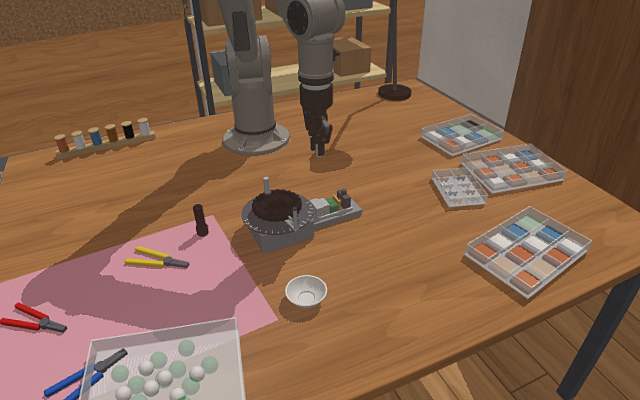

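```bash
python3 -c "
from station import *
print(hand_in())"
```

```text
the job is handed in; nothing more can be done
None
```

I gripped the stone with the wheel, set the index under the pointer and handed the job in at about 34.5 s. The robot was clear of everything.

- **Grip on the stone:** I turned the wheel clockwise by its handle until the stone met the plunger. The first stop had it pushed in about 2.7 mm, so I went back and turned another 0.025 rad. Wrist pictures before and after put the plunger at about 3.2 mm, which is about 8 N. That comes from a small pixel shift and is good to about 0.3 mm. A last look after setting the index showed no real change.
- **Index:** I swung it by its post and corrected it twice. At the last check the pointer blade stood at 0.176 rad and the index arm's centre at 0.176–0.177 rad, which is in line within the measurement. I judged this by the arm's centre, because the fin itself does not show clearly under the blade.
- **Checks that disagreed:**
  - The networks' marked points for the pointer and the mark still differed by about 1.3 mm sideways. I trusted the edges in the picture over those.
  - The handle's position gave a wheel angle 0.01–0.06 rad off the pointer's, so I used the pointer seen directly.
- **Other things:** the final scene picture shows the other things where they were. I did not touch the stone or the jaw. The wrist force read under 10 N at every reading I took.

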